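# Complete the stacking lacquer box from behind the vases

### The job

The black box tier with the red deck stands behind the two vases. First move both vases onto the grey felt, then fetch the tier and stack it on the black base with the cream deck, cut corners over cut corners and fully seated, and close it with the red lid in the same way. At the end the green vase is back on the black coaster and the white vase back on the red coaster, upright and centred; never tip or drop anything, and leave the brown bowl and the tea caddy alone.

Things in the scene. Friction and masses are not known exactly. Their poses are not given: they have to be found in the camera images.
- tier: Loose black box tier, red deck, 160 g. 64 mm along x, 100 along y; the two +y corners are cut at 45 deg (14 mm chamfers). 35 mm high to its shoulder, where a round-edged rim 5 mm high runs 7 mm inside the outline; below, a skirt 7 mm deep fits over the rim of the piece under it with 2 mm play. Upright sides: pinch the 64 mm width. Origin: centre of underside. Stands on the table 7 mm behind the vases, no room for a finger. Seated, its origin is 40 mm above the base's.
- base: Bottom piece of the box, black with a cream deck, fixed to the table. 64 mm along x, 100 along y; the two +y corners are cut at 45 deg (14 mm chamfers). 40 mm high to its shoulder, where a round-edged rim 5 mm high runs 7 mm inside the outline. Origin: centre of underside.
- lid: Loose red lid of the box, thin brass frame on its flat top, 100 g. 64 mm along x, 100 along y; the two +y corners are cut at 45 deg (14 mm chamfers). 24 mm high; below, a skirt 7 mm deep fits over the rim of the piece under it with 2 mm play. Pinch the 64 mm width. Origin: centre of underside. Lies right way up on the table; seated, its origin is 35 mm above the tier's.
- vase_green: Loose celadon green vase, round, upright, 110 mm high, 240 g: body 48 mm across up to 55 mm height, above 62 mm an upright round neck 44 mm across up to the top, which is the place to grip it. Origin: centre of the foot, z up. It starts on the black coaster.
- vase_white: Loose white porcelain flask with blue bands, round, upright, 112 mm high, 220 g: body 50 mm across up to 45 mm height, above 68 mm an upright round neck 32 mm across up to the top, which is the place to grip it. Origin: centre of the foot, z up. It starts on the red coaster.
- coaster_black: Black square coaster, 56 x 56 x 6 mm, fixed to the table, in front of the tier and beside the red one (centres 68 mm apart along its own y; its x axis points to the tier). Home of the green vase. Origin: centre of the underside; its top is 6 mm higher.
- coaster_red: Red square coaster, 56 x 56 x 6 mm, fixed to the table, in front of the tier and beside the black one (its x axis points to the tier). Home of the white vase. Origin: centre of the underside; its top is 6 mm higher.
- felt: Grey felt, fixed to the table: waiting place for both vases. 100 mm along its x by 150 mm along its y, 4 mm thick, room for the vases side by side along y. Origin: centre of the underside.
- bowl: Brown tea bowl, 90 mm across, 55 mm high, loose: a bystander, to be left alone. Origin: centre of the foot.
- caddy: Dark wooden tea caddy with a brass line, 54 mm across, 55 mm high, loose: a bystander, to be left alone. Origin: centre of the foot.
Not all that is in view belongs to the job. There is more than one size of the lid; the one meant has the size given above.

How it is judged (in metres and radians):
On the way, in this order (a step that is already met when the one before it is completed fails the run):
1. both vases stand on the grey felt (x of vase_green in the frame of felt between -0.05 and 0.05 m and y of vase_green in the frame of felt between -0.075 and 0.075 m and z of vase_green in the frame of felt between 0 and 0.008 m and angle between each of vase_green, vase_white's own z axis and vertical below 0.08 rad and linear speed of each of vase_green, vase_white below 0.03 m/s and x of vase_white in the frame of felt between -0.05 and 0.05 m and y of vase_white in the frame of felt between -0.075 and 0.075 m and z of vase_white in the frame of felt between 0 and 0.008 m), for 0.2 s.
2. the tier is seated on the base (horizontal distance between tier and base below 0.0045 m and z of tier in the frame of base between 0.037 and 0.0425 m and angle between the y axis of tier and the y axis of base, either way round below 0.08 rad and angle between tier's own z axis and vertical below 0.04 rad and linear speed of tier below 0.02 m/s), for 0.2 s.
At the end, for the whole second after the job is handed in: Tier seated on the base and lid seated on the tier (centres within 4.5 mm, height within 2.5 mm of fully down, level, turned alike within 0.08 rad); green vase upright on the black coaster and white vase upright on the red coaster, each within 12 mm of the coaster's centre; all at rest and released (all of step 2 and horizontal distance between lid and tier below 0.0045 m and z of lid in the frame of tier between 0.032 and 0.0375 m and angle between the y axis of lid and the y axis of tier, either way round below 0.08 rad and angle between lid's own z axis and vertical below 0.04 rad and linear speed of each of lid, vase_green, vase_white below 0.02 m/s and horizontal distance between vase_green and coaster_black below 0.012 m and z of vase_green in the frame of coaster_black between 0.003 and 0.01 m and angle between each of vase_green, vase_white's own z axis and vertical below 0.06 rad and horizontal distance between vase_white and coaster_red below 0.012 m and z of vase_white in the frame of coaster_red between 0.003 and 0.01 m); the robot touches nothing.
It fails at once if a vase, the tier or the lid is tipped over (angle between any of vase_green, vase_white, tier, lid's own z axis and vertical above 0.6 rad).
It fails at once if a vase, the tier or the lid is dropped (falls freely faster than 0.6 m/s, about 2 cm) ((contact force between the fingers and vase_green below 0.02 N and linear speed of vase_green above 0.6 m/s) or (contact force between the fingers and vase_white below 0.02 N and linear speed of vase_white above 0.6 m/s) or (contact force between the fingers and tier below 0.02 N and linear speed of tier above 0.6 m/s) or (contact force between the fingers and lid below 0.02 N and linear speed of lid above 0.6 m/s)).
It fails at once if the bowl is disturbed (moved more than 25 mm) (distance of bowl from where it was at the start of the episode above 0.025 m).
It fails at once if the caddy is disturbed (moved more than 25 mm) (distance of caddy from where it was at the start of the episode above 0.025 m).
It also fails if it takes over 144 s, if anything falls off the work surface, if the arm or the gripper's body presses on something with over 40 N, if the wrist force passes 120 N, or if a joint passes its speed limit or range.

### The arm

A 6-joint arm with a two-finger parallel gripper is mounted at the origin on the work surface. World frame = base frame: x ahead of the robot, y to its left, z up, the work surface at z = 0. Lengths are in m, angles in degrees, forces in N, time in s.
With the tool pointing down it reaches from about 0.375 to 0.9 m from the base axis. Payload 3.1 kg.
Tool frame: the origin (TCP) lies between the finger pads; the fingertips stand 19 mm ahead of it and the grasp point (between the pads) is the TCP; z points along the fingers, x is the direction in which the jaws open and shut, and the axes are right-handed (so a half turn about z gives the same grasp; the last joint's range is limited). The gripper opens to 87 mm and grips with 3 to 60 N. Pads are 19 mm wide; open, the fingers measure 117 mm over their backs; the gripper's body (75 mm by 190 mm) begins 51 mm behind the grasp point.
Start: joints at [60.991, 30.224, 82.088, -0, 67.689, -10.227], TCP at [0.201, 0.592, 0.206] pointing down, gripper open.
Joint ranges: [-176.69, 176.69], [-43.24, 126.21], [12.49, 139.97], [-82, 262], [0, 151.66], [-163.58, 163.58]. Speed limits (degrees/s): [159.86, 159.86, 180, 180, 180, 180].

### API

Orientations are given as a 3x3 rotation matrix whose columns are the frame's x, y, z axes.
In Python, from rig import read_state, capture, camera_info, hand_in, spot_in, silhouettes gives the robot as it stands.
- The arm moves only by the shell command python3 -m jog 'ROWS'. ROWS is text: rows parted by semicolons, each of 7 numbers parted by spaces: the shift along the tool's x, y, z in m, then the turn, a rotation vector about the tool's x, y, z in degrees, then the opening, from 0 (shut) to 1 (fully open). A call has 1 to 8 rows; each row is the pose to reach, as a shift and turn from the pose commanded when the call began, along the tool's axes at that moment; what a row does not reach only later rows make up. A row lasts 1/8 s, in which the tool goes at most 62.5 mm and 10.7 degrees, less where a joint would pass 70% of its speed; a pose out of reach is approached as far as the arm can. A call with a gripper value outside its range is refused whole. The fingers move at their own pace and stop on an object; the grip force is fixed at half the most. Time passes only in rows, so rows that repeat a pose let the fingers close. It gives the time, the measured TCP pose, the force and the opening at its end, in the units of the state.
- read_state(): the state, without advancing time (a new reading comes with each control period).
- capture(name): name is "scene" or "top"; returns (picture, depth): 480x640x3 uint8, red, green, blue; 480x640 float32, m along the optical axis (not along the pixel's ray), 0 where there is no reading.
- camera_info(name): a dict with "vfov" (degrees; the focal length in pixels is half the picture's height over the tangent of half this angle, whatever the lens; pixels are square), "cx", "cy" (the principal point, pixels), "R" (3x3) and "t" (3): a world point X has camera coordinates R X + t. Camera axes: x right, y down, z forward; pixel columns grow to the right and rows downward; lengths in m; the calibration is good to about 2 mm. A picture is of the moment at which its call begins. camera_info takes no time and is no camera call.
- hand_in(): hands the job in, once; it reports no verdict.
Trained networks look in the newest picture that a camera, given by its name, has taken for a name from the list of things; names that differ only in an ending like _2 or _b are one class to them, and where a whole thing is asked for, a point or a joint stands for the part that bears it (a point fixed in the world has none). Each returns a list of dicts, best first, with "score" (0 to 1); they miss things now and then, are a little off and sometimes report something else, mostly with a low value. They report only what shows in the picture. A call takes as long as a camera call. They do not tell look-alikes from the thing itself.
- spot_in(label, camera): "centre" ([x, y, z] in m, in world coordinates, good to about 4 mm: the middle of the surface that is visible of it).
- silhouettes(label, camera): "region" (480x640 bool, what is visible of it).
The state is a dict: "time_s": time; "joint_positions": joint angles; "qvel": joint speeds; "tau": joint torques, N m; "position": TCP position; "tcp_rot": TCP orientation; "force": force on the tool from outside, world axes, zero at the start; "moment": the same for the moment, N m; "opening": opening from 0.0 (shut) to 1.0 (fully open).
Only numpy, scipy, OpenCV 4.12 (cv2) and the standard library are available. Lean on these libraries where they do the work, as an engineer would, in place of code of your own. Each camera call takes 0.05 s, during which the arm holds its last target.

## Working session

There is one attempt and no reset: what is moved stays moved. The work goes in short steps, Python scripts to look and compute and a shell command to move; the robot and the scene stay as the last step left them, time stands still between calls to the robot, and variables do not carry over. Pictures are saved under pics/ and viewed, and the job is handed in when it is done.

```bash
ls -la; mkdir -p pics; cat > h.py <<'E'
import numpy as np, cv2, json
from rig import *
def K(n):
    c=camera_info(n); f=240/np.tan(np.radians(c['vfov']/2)); return f,c['cx'],c['cy'],np.array(c['R']),np.array(c['t'])
def cloud(n,d):
    f,cx,cy,R,t=K(n); v,u=np.mgrid[0:480,0:640]
    P=np.stack([(u-cx)/f*d,(v-cy)/f*d,d],-1); W=(P-t)@R; W[d<=0]=np.nan; return W
def save(n,a): cv2.imwrite('pics/'+n+'.png',cv2.cvtColor(a,cv2.COLOR_RGB2BGR))
E
python3 - <<'E'
from h import *
for n in('scene','top'):
    p,d=capture(n); save(n+'0',p); np.savez('pics/'+n+'0.npz',p=p,d=d); print(n,camera_info(n))
print(read_state())
E
```

```text
total 12
drwxr-xr-x  3 agent agent 4096 Dec  6 22:34 .
drwxr-xr-x 23 root  root  4096 Dec  6 22:34 ..
drwxr-xr-x  2 agent agent 4096 Dec  6 22:34 pics
scene {'vfov': 53.19061723257255, 'cx': 308.6484527783201, 'cy': 240.06399793348774, 'R': array([[-0.83661984,  0.54768742,  0.01028249],
       [ 0.41931109,  0.65237161, -0.63133944],
       [-0.35248467, -0.52387954, -0.77543845]]), 't': array([ 0.48941171, -0.13331446,  1.13377304])}
top {'vfov': 49.388353830751214, 'cx': 311.2395746386795, 'cy': 242.0371920299469, 'R': array([[ 0.02624394, -0.99960665,  0.00988901],
       [-0.9801595 , -0.02767504, -0.19626882],
       [ 0.19646529, -0.00454194, -0.98050026]]), 't': array([-0.0726376 ,  0.51635766,  1.22126324])}
{'time_s': 0.1, 'joint_positions': array([ 6.09922931e+01,  3.02738521e+01,  8.21490519e+01, -2.85756373e-03,
        6.76895254e+01, -1.02274248e+01]), 'qvel': array([ 0.05019003, -0.04648476, -0.36078184,  0.02177244,  0.04446815,
       -0.06117911]), 'tau': array([-1.90813425e-04, -4.40987456e+01, -1.77150929e+01,  6.34915754e-02,
        5.33531466e-02, -5.40097017e-05]), 'position': array([0.20085842, 0.59111297, 0.2055672 ]), 'tcp_rot': array([[ 3.21921041e-01,  9.46766081e-01, -9.11201774e-04],
       [ 9.46764534e-01, -3.21922188e-01, -1.73847919e-03],
       [-1.93926920e-03, -3.03040491e-04, -9.99998074e-01]]), 'force': array([ 0.53073853, -0.38263471,  0.37269491]), 'moment': array([0.03924853, 0.02433486, 0.04434608]), 'opening': 1.0006551127755972}
```

View pics/scene0.png

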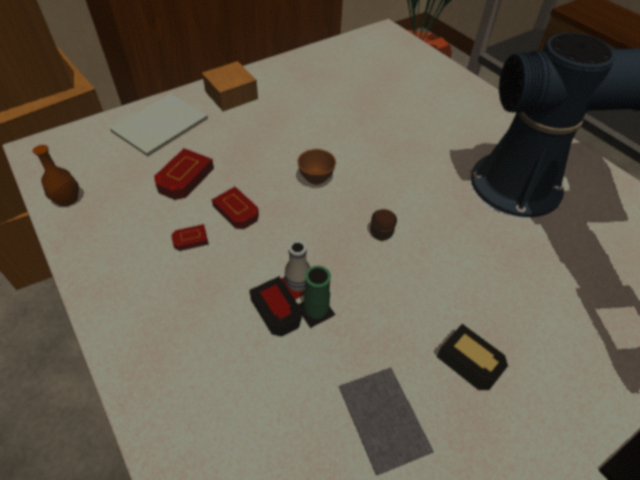

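View pics/top0.png

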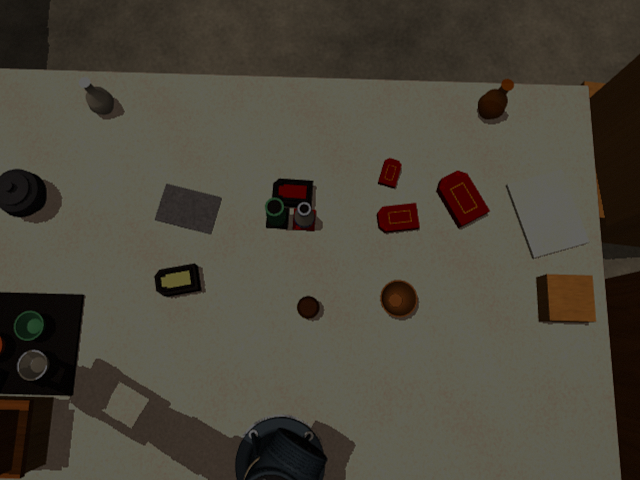

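```bash
python3 - <<'E'
from h import *
for l in ['tier','base','lid','vase_green','vase_white','coaster_black','coaster_red','felt','bowl','caddy']:
    for n in('top','scene'):
        print(l,n,[(round(r['score'],2),np.round(r['centre'],3).tolist()) for r in spot_in(l,n)])
E
```

```text
tier top [(0.56, [0.65, -0.012, 0.031])]
tier scene [(0.85, [0.657, 0.004, 0.034])]
base top [(0.85, [0.414, 0.258, 0.039]), (0.44, [0.356, -0.056, 0.055])]
base scene [(0.95, [0.428, 0.271, 0.036])]
lid top [(0.88, [0.71, -0.255, 0.017]), (0.65, [0.589, -0.276, 0.026])]
lid scene [(0.72, [0.607, 0.267, -0.0]), (0.71, [0.718, -0.248, 0.015]), (0.68, [0.602, -0.267, 0.024]), (0.62, [0.658, -0.422, 0.033])]
vase_green top [(0.75, [0.575, 0.028, 0.12])]
vase_green scene [(0.98, [0.6, 0.044, 0.095])]
vase_white top [(0.69, [0.571, -0.036, 0.072])]
vase_white scene [(0.66, [0.593, -0.03, 0.075])]
coaster_black top [(0.67, [0.572, 0.009, 0.004])]
coaster_black scene [(0.49, [0.602, 0.051, 0.006])]
coaster_red top []
coaster_red scene [(0.5, [0.603, -0.019, 0.004])]
felt top [(0.89, [0.605, 0.256, 0.004])]
felt scene [(0.77, [0.608, 0.265, -0.002])]
bowl top [(0.96, [0.39, -0.277, 0.023])]
bowl scene [(0.68, [0.383, -0.281, 0.039])]
caddy top [(0.92, [0.36, -0.054, 0.055])]
caddy scene [(0.65, [0.376, -0.045, 0.051])]
```

Top view: the tier is at (293,193), the vases at (275,210) and (304,212), the base at (178,280), and the felt at (188,208). There are three red lids: small (390,173), medium (398,217), large (463,198). I'll measure them all.

```bash
python3 - <<'E'
from h import *
for n in('top','scene'):
    z=np.load(f'pics/{n}0.npz'); p=z['p'];d=z['d'];W=cloud(n,d)
    tab=(abs(W[...,2])<0.03)&(W[...,0]>.3)&(W[...,0]<.8)&(abs(W[...,1])<.5)
    med=np.nanmedian(W[...,2][tab]); print(n,'table z',med, np.nanstd(W[...,2][tab]))
    for y0,y1,x0,x1,nm in [(.2,.31,.36,.47,'base'),(-.12,.08,.5,.75,'tiervases'),(-.33,-.21,.54,.64,'lidM'),(-.3,-.2,.66,.76,'lidS'),(-.5,-.35,.55,.75,'lidL')]:
        m=(W[...,1]>y0)&(W[...,1]<y1)&(W[...,0]>x0)&(W[...,0]<x1)
        zz=W[...,2]
        for lo in (0.012,0.03):
            mm=m&(zz>lo)
            if mm.sum()<20: continue
            q=W[mm]; r=cv2.minAreaRect((q[:,:2]*1000).astype(np.float32))
            print(nm,lo,mm.sum(),'z95',np.percentile(q[:,2],[50,95]).round(4),'rect',np.round(r[0],1),np.round(r[1],1),round(r[2],1))
    big=cv2.resize(p[140:310,120:500] if n=='top' else p[130:480,130:530],None,fx=2,fy=2,interpolation=cv2.INTER_CUBIC); big=np.clip(big.astype(float)*1.8,0,255).astype(np.uint8); save('crop_'+n,big)
E
```

```text
top table z 0.0021275006637479447 0.004660238224282585
base 0.012 1131 z95 [0.0427 0.0485] rect [417.8 264.6] [65.2 98.9] 11.4
base 0.03 1062 z95 [0.0429 0.0485] rect [417.7 264.9] [65.2 98.4] 11.4
tiervases 0.012 1836 z95 [0.0422 0.1209] rect [619.3  -7.1] [121.2 125.1] 86.6
tiervases 0.03 1762 z95 [0.0429 0.121 ] rect [620.8  -7.3] [117.9 122.3] 87.0
lidM 0.012 1002 z95 [0.0262 0.0303] rect [ 592.7 -275.2] [ 65.1 101.3] 8.4
lidM 0.03 60 z95 [0.031 0.033] rect [ 591.2 -274.5] [63.1 99.1] 9.9
lidS 0.012 462 z95 [0.0191 0.0236] rect [ 713.5 -257.2] [45.7 72.2] 74.2
lidL 0.012 1718 z95 [0.0332 0.0375] rect [ 649.8 -437.2] [129.6  86.5] 29.3
lidL 0.03 1442 z95 [0.0337 0.0378] rect [ 649.8 -437.2] [129.6  86.5] 29.3
scene table z -0.00020743999430171674 0.004726265429763221
base 0.012 2305 z95 [0.0402 0.045 ] rect [420.3 266.1] [69.2 97.3] 11.9
base 0.03 2009 z95 [0.0406 0.0452] rect [420.2 266. ] [69.1 97.3] 11.9
tiervases 0.012 3989 z95 [0.0395 0.1173] rect [625.7  -1.1] [110.9 120.1] 86.6
tiervases 0.03 3584 z95 [0.0422 0.1175] rect [625.7  -1.2] [110.6 120.1] 86.5
lidM 0.012 1094 z95 [0.0234 0.0258] rect [ 596.4 -273.5] [ 66.4 103.6] 8.2
lidS 0.012 603 z95 [0.0164 0.0188] rect [ 718.1 -256. ] [49.8 70.7] 75.3
lidL 0.012 1701 z95 [0.0304 0.0331] rect [ 653.6 -434.9] [133.4  89. ] 28.5
lidL 0.03 966 z95 [0.0314 0.0334] rect [ 652.8 -435.1] [130.4  86.3] 30.9
```

View pics/crop_top.png

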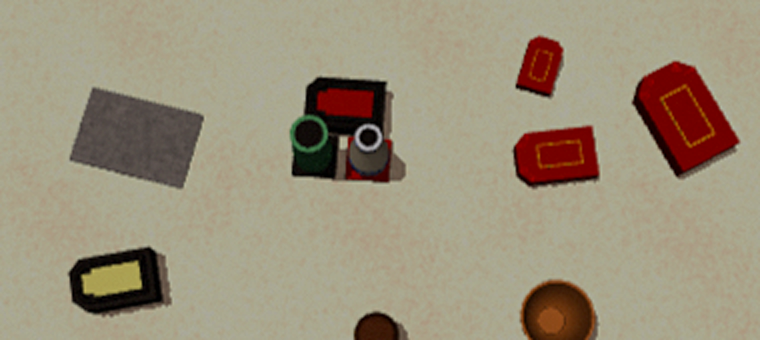

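View pics/crop_scene.png

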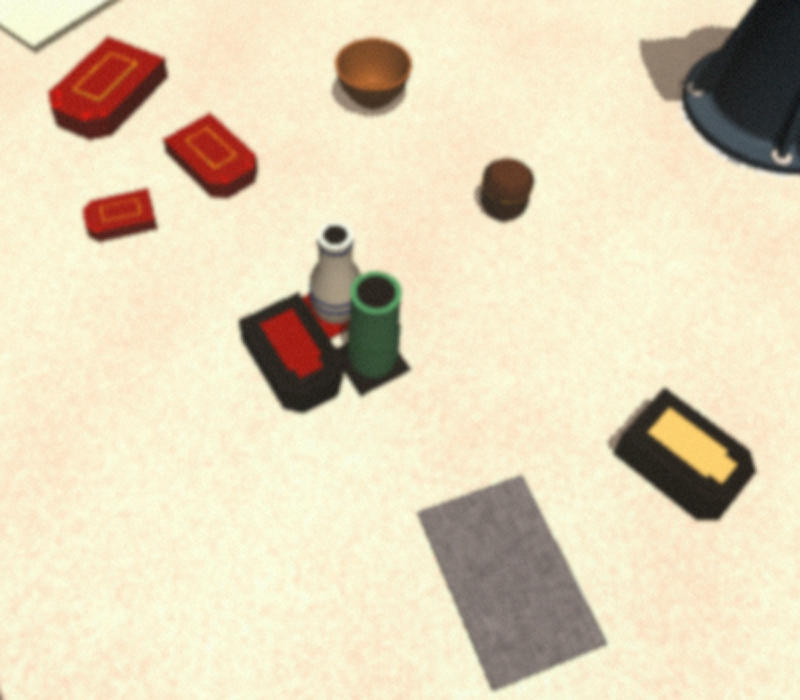

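Only the medium lid (top (398,217), 65x101x24 mm) has the given size. The small one is about 46x72 mm and the large one about 87x130 mm. All the cut corners face +y. Next I'll fit models to the outlines.

```bash
cat >> h.py <<'E'
from scipy.optimize import minimize
def proj(n,P):
    f,cx,cy,R,t=K(n); C=np.asarray(P)@R.T+t; return np.stack([f*C[:,0]/C[:,2]+cx,f*C[:,1]/C[:,2]+cy],1)
def chpoly(ins=0,w=.064,l=.1,c=.014):
    a=w/2-ins;b=l/2-ins;k=c-ins*(2-np.sqrt(2)) 
    return np.array([[-a,-b],[a,-b],[a,b-k],[a-k,b],[-a+k,b],[-a,b-k]])
def circ(r): 
    a=np.linspace(0,2*np.pi,40,endpoint=False); return np.stack([r*np.cos(a),r*np.sin(a)],1)
def lift(poly,z): return np.c_[poly,np.full(len(poly),z)]
MODELS={'base':[np.r_[lift(chpoly(),0),lift(chpoly(),.04),lift(chpoly(.008),.045)]],
'tier':[np.r_[lift(chpoly(),0),lift(chpoly(),.035),lift(chpoly(.008),.04)]],
'lid':[np.r_[lift(chpoly(),0),lift(chpoly(),.024)]],
'felt':[np.r_[lift(chpoly(0,.1,.15,0),0),lift(chpoly(0,.1,.15,0),.004)]],
'coaster':[np.r_[lift(chpoly(0,.056,.056,0),0),lift(chpoly(0,.056,.056,0),.006)]],
'vase_green':[np.r_[lift(circ(.024),0),lift(circ(.024),.055)],np.r_[lift(circ(.024),.055),lift(circ(.022),.062)],np.r_[lift(circ(.022),.062),lift(circ(.022),.11)]],
'vase_white':[np.r_[lift(circ(.025),0),lift(circ(.025),.045)],np.r_[lift(circ(.025),.045),lift(circ(.016),.068)],np.r_[lift(circ(.016),.068),lift(circ(.016),.112)]]}
def render(n,model,x,y,yaw,z0,box,S=6):
    u0,v0,u1,v1=box; im=np.zeros(((v1-v0)*S,(u1-u0)*S),np.uint8); c,s=np.cos(yaw),np.sin(yaw)
    for pc in MODELS[model]:
        P=np.c_[pc[:,0]*c-pc[:,1]*s+x,pc[:,0]*s+pc[:,1]*c+y,pc[:,2]+z0]
        q=(proj(n,P)-[u0,v0]+.5)*S; h=cv2.convexHull(q.astype(np.float32)); cv2.fillConvexPoly(im,np.round(h*16).astype(np.int32),255,shift=4)
    return cv2.resize(im,(u1-u0,v1-v0),interpolation=cv2.INTER_AREA)/255.
def fit(n,model,mask,g,z0=0,care=None,usey=True):
    vs,us=np.where(mask>0.5); box=(max(us.min()-12,0),max(vs.min()-12,0),min(us.max()+12,640),min(vs.max()+12,480))
    M=mask[box[1]:box[3],box[0]:box[2]].astype(float); Cc=np.ones_like(M) if care is None else care[box[1]:box[3],box[0]:box[2]]
    def cost(p): 
        r=render(n,model,p[0]/1e3,p[1]/1e3,p[2]/60 if usey else 0,z0,box); return (Cc*(r-M)**2).sum()
    p0=[g[0]*1e3,g[1]*1e3,g[2]*60]
    sim=np.array([p0]+[[p0[0]+6,p0[1],p0[2]],[p0[0],p0[1]+6,p0[2]],[p0[0],p0[1],p0[2]+4]])
    r=minimize(cost,p0,method='Nelder-Mead',options=dict(initial_simplex=sim,xatol=.02,fatol=.01,maxiter=300))
    return r.x[0],r.x[1],np.degrees(r.x[2]/60),r.fun,M.sum(),box
def softmask(p,rgbcond,region): return (rgbcond&region)
def near(n,x,y,z,r):
    W=proj(n,[[x,y,z],[x+r,y,z]]); m=np.zeros((480,640),np.uint8); cv2.circle(m,tuple(np.round(W[0]).astype(int).tolist()),int(np.linalg.norm(W[1]-W[0])),1,-1); return m>0
E
python3 - <<'E'
from h import *
for n in('top','scene'):
    z=np.load(f'pics/{n}0.npz'); p=z['p'].astype(int)
    L=p.sum(-1); R_,G,B=p[...,0],p[...,1],p[...,2]
    tabc=np.median(p[near(n,.5,.1,0,.03)],0); print(n,'table rgb',tabc)
    print('felt',np.median(p[near(n,.605,.26,0,.03)],0), 'base', np.median(p[near(n,.42,.265,.04,.05)],0))
    for (i,x,y,yaw,zc) in [('base',.42,.265,.2,.03),('lid',.594,-.274,.145,.02),('felt',.606,.26,-.24,0)]:
        reg=near(n,x,y,zc,.075 if i!='felt' else .105)
        t=tabc.sum()
        if i=='base': m=(L<.35*t)|((R_-B)>0.27*t*1.0)
        if i=='lid': m=(R_-G>0.12*t/1.0*1)|(L<.3*t)
        if i=='felt': m=(np.abs(L-L[near(n,.605,.26,0,.03)].mean())<.12*t)&((R_-B)<.05*t)
        m=m&reg; m=cv2.morphologyEx(m.astype(np.uint8),cv2.MORPH_OPEN,np.ones((3,3)))
        f_=fit(n,i,m,(x,y,yaw)); print(n,i,np.round(f_[:5],2))
        b=f_[5]; r=render(n,i,f_[0]/1e3,f_[1]/1e3,np.radians(f_[2]),0,b)
        c=np.clip(z['p'][b[1]:b[3],b[0]:b[2]]*1.5,0,255).astype(np.uint8)
        c=cv2.resize(c,None,fx=3,fy=3,interpolation=cv2.INTER_NEAREST)
        for mm,col in ((r>.5,(0,255,0)),(m[b[1]:b[3],b[0]:b[2]]>0,(0,0,255))):
            cs,_=cv2.findContours(cv2.resize(mm.astype(np.uint8),None,fx=3,fy=3,interpolation=cv2.INTER_NEAREST),0,2); cv2.drawContours(c,cs,-1,col,1)
        save(f'fit_{n}_{i}',c)
ims=[cv2.imread(f'pics/fit_{n}_{i}.png') for n in('top','scene') for i in('base','lid','felt')]
ims=[cv2.copyMakeBorder(a[:290,:265],0,max(0,290-a.shape[0]),0,max(0,265-a.shape[1]),0) for a in ims]
cv2.imwrite('pics/fits.png',np.vstack([np.hstack(ims[:3]),np.hstack(ims[3:])]))
E
```

```text
top table rgb [95. 93. 79.]
felt [47. 43. 40.] base [41. 37. 26.]
top base [419.06 266.88  11.59 421.81 800.  ]
top lid [ 595.11 -274.86    8.1    21.6  1025.  ]
top felt [ 606.9   258.96  -13.21   63.6  2172.  ]
scene table rgb [139. 134. 117.]
felt [71. 66. 64.] base [77. 67. 40.]
scene base [ 419.9   266.14   13.14  962.66 1724.  ]
scene lid [ 595.17 -276.88    3.03  125.34 1114.  ]
scene felt [ 607.69  257.86  -13.3   264.47 5504.  ]
```

View pics/fits.png

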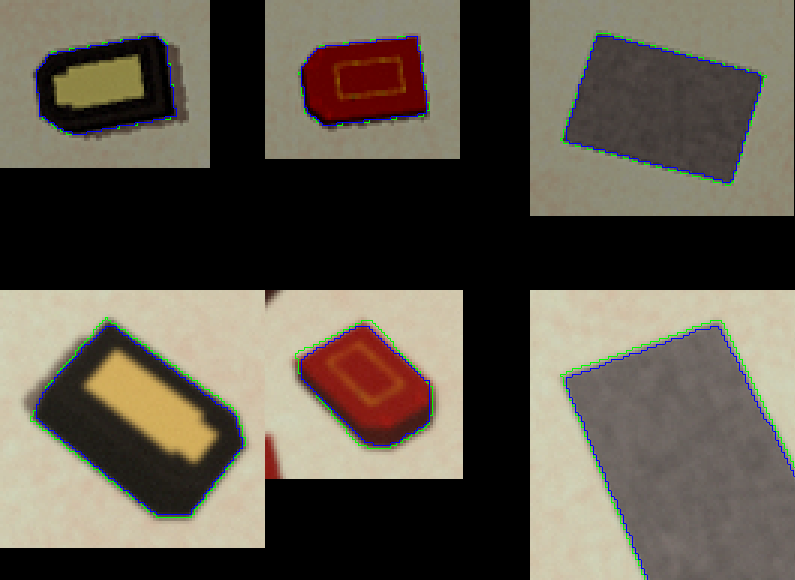

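```bash
cat >> h.py <<'E'
MODELS['discw']=[lift(circ(.016),.112)]; MODELS['discg']=[lift(circ(.022),.110)]
def fill(m):
    cs,_=cv2.findContours(m.astype(np.uint8),cv2.RETR_EXTERNAL,cv2.CHAIN_APPROX_NONE); o=np.zeros(m.shape,np.uint8)
    if cs: cv2.drawContours(o,[max(cs,key=cv2.contourArea)],-1,1,-1)
    return o
def overlay(n,p,model,x,y,yaw,z0,box,name,mask=None):
    r=render(n,model,x,y,yaw,z0,box); c=np.clip(p[box[1]:box[3],box[0]:box[2]]*1.5,0,255).astype(np.uint8)
    c=cv2.resize(c,None,fx=4,fy=4,interpolation=cv2.INTER_NEAREST)
    L=[(r>.5,(0,255,0))]+([] if mask is None else [(mask[box[1]:box[3],box[0]:box[2]]>0,(0,0,255))])
    for mm,col in L:
        cs,_=cv2.findContours(cv2.resize(mm.astype(np.uint8),None,fx=4,fy=4,interpolation=cv2.INTER_NEAREST),0,2); cv2.drawContours(c,cs,-1,col,1)
    save(name,c)
E
python3 - <<'E'
from h import *
for n in('top','scene'):
    z=np.load(f'pics/{n}0.npz'); p=z['p'].astype(int); W=cloud(n,z['d'])
    R_,G,B=p[...,0],p[...,1],p[...,2]
    ring=near(n,.59,.03,.116,.05)&(G>R_*1.25)&(G>12); m=fill(cv2.morphologyEx(ring.astype(np.uint8),cv2.MORPH_CLOSE,np.ones((3,3))))
    f_=fit(n,'vase_green',m,(.585,.03,0),z0=.006,usey=False); print(n,'green',np.round(f_[:5],1)); overlay(n,z['p'],'vase_green',f_[0]/1e3,f_[1]/1e3,0,.006,f_[5],f'vg_{n}',m)
    b=(W[...,2]>.095)&(W[...,1]<0)&(W[...,1]>-.08)&(W[...,0]>.53)&(W[...,0]<.65); q=W[b]; print('white cloud',b.sum(),q.min(0).round(3),q.max(0).round(3),np.median(q,0).round(3))
    b2=near(n,.588,-.035,.118,.035)
    br=b2&(p.min(-1)>(95 if n=='top' else 150)); m=fill(cv2.morphologyEx(br.astype(np.uint8),cv2.MORPH_CLOSE,np.ones((5,5)))); print(m.sum())
    f_=fit(n,'discw',m,(.588,-.035,0),z0=.006,usey=False); print(n,'white',np.round(f_[:5],1)); overlay(n,z['p'],'vase_white',f_[0]/1e3,f_[1]/1e3,0,.006,(f_[5][0]-10,f_[5][1]-10,f_[5][2]+10,f_[5][3]+20),f'vw_{n}',m)
ims=[cv2.imread(f'pics/{a}_{n}.png') for n in('top','scene') for a in('vg','vw')]
ims=[cv2.copyMakeBorder(a[:300,:300],0,max(0,300-a.shape[0]),0,max(0,300-a.shape[1]),0) for a in ims]
cv2.imwrite('pics/vfits.png',np.vstack([np.hstack(ims[:2]),np.hstack(ims[2:])]))
E
```

```text
top green [590.8  31.8  -3.7  36.5 455. ]
white cloud 172 [ 0.567 -0.054  0.095] [ 0.599 -0.025  0.127] [ 0.58  -0.039  0.12 ]
1
top white [620.7 -24.3 -10.2   1.    1. ]
scene green [ 5.901e+02  3.170e+01 -7.000e-01  3.732e+02  8.110e+02]
white cloud 325 [ 0.571 -0.054  0.095] [ 0.603 -0.02   0.121] [ 0.589 -0.033  0.117]
0Traceback (most recent call last):
  File "<stdin>", line 10, in <module>
  File "h.py", line 32, in fit
    vs,us=np.where(mask>0.5); box=(max(us.min()-12,0),max(vs.min()-12,0),min(us.max()+12,640),min(vs.max()+12,480))
                                       ~~~~~~^^
    return umr_minimum(a, axis, None, out, keepdims, initial, where)
ValueError: zero-size array to reduction operation minimum which has no identity
```

```bash
python3 - <<'E'
from h import *
ims=[]
for n in('top','scene'):
    z=np.load(f'pics/{n}0.npz')
    for m,x,y,b in(('vase_white',.5865,-.0365,None),('vase_green',.5905,.0318,None)):
        c=proj(n,[[x,y,.06]])[0].astype(int); b=(c[0]-38,c[1]-38,c[0]+38,c[1]+38)
        overlay(n,z['p'],m,x,y,0,.006,b,'t'); ims.append(cv2.imread('pics/t.png')[:300,:300])
cv2.imwrite('pics/vfits.png',np.vstack([np.hstack(ims[:2]),np.hstack(ims[2:])]))
E
```

```text
(no output)
```

View pics/vfits.png

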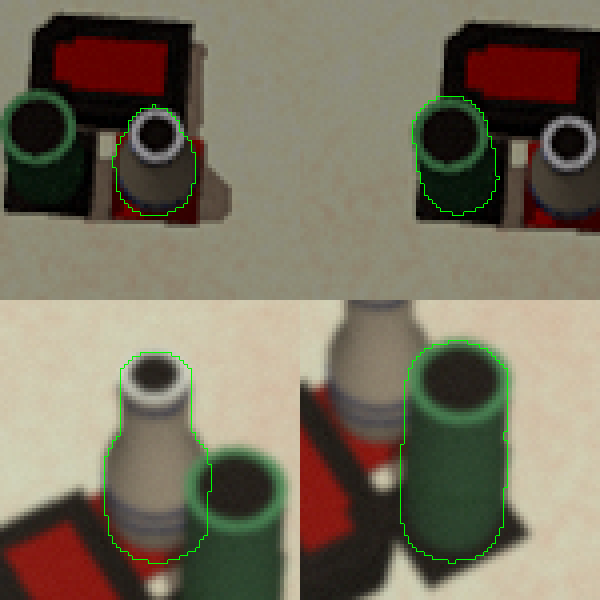

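Both vase fits sit right on the outlines. I'll pick up the green vase first and set up a helper that gives the tool-frame offset.

```bash
cat >> h.py <<'E'
def goto(x,y,z,yaw):
    s=read_state(); R=np.array(s['tcp_rot']); p=np.array(s['position'])
    c,sn=np.cos(np.radians(yaw)),np.sin(np.radians(yaw)); T=np.array([[c,sn,0],[sn,-c,0],[0,0,-1]])
    from scipy.spatial.transform import Rotation as Ro
    print('t',round(s['time_s'],2),'shift mm',np.round(R.T@(np.array([x,y,z])-p)*1e3,1),'rot',np.round(Ro.from_matrix(R.T@T).as_rotvec(degrees=True),1),'dist',round(np.linalg.norm(np.array([x,y,z])-p)*1e3),'pos',np.round(p*1e3,1),'yaw',np.round(np.degrees(np.arctan2(R[1,0],R[0,0])),2),'F',np.round(s['force'],1),'open',round(s['opening'],3))
E
python3 -c "
from h import *
goto(.5905,.0318,.2,0)"
```

```text
t 1.1 shift mm [-404.8  548.8    6.4] rot [ 0.  -0.  71.2] dist 682 pos [201.2 591.7 206.4] yaw 71.22 F [ 0.7  1.1 -0.4] open 0.998
```

```bash
python3 -m jog '-0.05 0.069 0.001 0 0 9 1; -0.1 0.137 0.002 0 0 18 1; -0.15 0.206 0.003 0 0 27 1; -0.2 0.274 0.004 0 0 36 1; -0.25 0.343 0.005 0 0 45 1; -0.29 0.4 0.006 0 0 54 1; -0.33 0.45 0.006 0 0 63 1; -0.36 0.49 0.006 0 0 71.2 1'; python3 -c "
from h import *
goto(.5905,.0318,.2,0)"
```

```text
time_s: 2.1
position: [0.4893, 0.1805, 0.2013]
tcp_rot: [[1.0, -0.005, 0.001], [-0.005, -1.0, 0.0], [0.001, -0.0, -1.0]]
force: [0.3, 0.8, -0.3]
opening: 0.999
t 2.1 shift mm [101.9 148.2   1.4] rot [-0.  -0.1 -0.3] dist 180 pos [489.3 180.5 201.3] yaw -0.27 F [ 0.3  0.8 -0.3] open 0.999
```

```bash
python3 -m jog '0.034 0.049 0 0 0 0 1; 0.068 0.098 0 0 0 0 1; 0.09 0.13 0 0 0 0 1; 0.1019 0.1482 0.0014 0 0 -0.3 1; 0.1019 0.1482 0.0014 0 0 -0.3 1; 0.1019 0.1482 0.0014 0 0 -0.3 1'; python3 -c "
from h import *
goto(.5905,.0318,.095,0)"
```

```text
time_s: 2.85
position: [0.5887, 0.0355, 0.1994]
tcp_rot: [[1.0, 0.007, -0.002], [0.007, -1.0, 0.001], [-0.002, -0.001, -1.0]]
force: [-0.5, -0.4, -0.3]
opening: 0.998
t 2.85 shift mm [  2.    3.8 104.4] rot [-0.   0.1  0.4] dist 105 pos [588.7  35.5 199.4] yaw 0.38 F [-0.5 -0.4 -0.3] open 0.998
```

```bash
python3 -m jog '0 0 0.02 0 0 0 1;0 0 0.03 0 0 0 1;0 0 0.04 0 0 0 1;0 0 0.04 0 0 0 1'; python3 -c "
from h import *
goto(.5905,.0318,.095,0)"
```

```text
time_s: 3.35
position: [0.5892, 0.0346, 0.159]
tcp_rot: [[1.0, 0.006, -0.002], [0.006, -1.0, 0.0], [-0.002, -0.0, -1.0]]
force: [0.2, 0.5, 0.2]
opening: 0.997
t 3.35 shift mm [ 1.4  2.9 64. ] rot [-0.   0.1  0.4] dist 64 pos [589.2  34.6 159. ] yaw 0.36 F [0.2 0.5 0.2] open 0.997
```

```bash
python3 -m jog '0.0014 0.0029 0.02 0 0 0.4 1;0.0014 0.0029 0.04 0 0 0.4 1;0.0014 0.0029 0.055 0 0 0.4 1;0.0014 0.0029 0.064 0 0 0.4 1;0.0014 0.0029 0.064 0 0 0.4 1;0.0014 0.0029 0.064 0 0 0.4 1'; python3 -c "
from h import *
goto(.5905,.0318,.095,0)
p,d=capture('scene'); save('s1',p[150:420,130:530]); "
```

```text
time_s: 4.1
position: [0.592, 0.0311, 0.0962]
tcp_rot: [[1.0, -0.001, 0.001], [-0.001, -1.0, -0.0], [0.001, 0.0, -1.0]]
force: [-0.3, -0.4, 0.2]
opening: 0.999
t 4.1 shift mm [-1.5 -0.7  1.2] rot [ 0.  -0.1 -0.1] dist 2 pos [592.   31.1  96.2] yaw -0.08 F [-0.3 -0.4  0.2] open 0.999
```

View pics/s1.png

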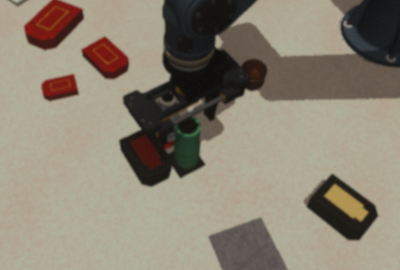

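The jaws straddle the green neck and clear the white one, so I'll close them.

```bash
python3 -m jog '0 0 0 0 0 0 0.45;0 0 0 0 0 0 0.45;0 0 0 0 0 0 0.4;0 0 0 0 0 0 0.3;0 0 0 0 0 0 0.3'; python3 -c "
from h import *
goto(.6154,.2945,.2,0)"
```

```text
time_s: 4.78
position: [0.5911, 0.0312, 0.0956]
tcp_rot: [[1.0, -0.001, -0.001], [-0.001, -1.0, 0.0], [-0.001, -0.0, -1.0]]
force: [-0.3, -0.1, 0.4]
opening: 0.518
t 4.78 shift mm [  23.8 -263.3 -104.4] rot [-0.   0.  -0.1] dist 284 pos [591.1  31.2  95.6] yaw -0.08 F [-0.3 -0.1  0.4] open 0.518
```

```bash
python3 -m jog '0 0 -0.01 0 0 0 0.3;0 0 -0.025 0 0 0 0.3;0 0 -0.05 0 0 0 0.3;0.004 -0.02 -0.07 0 0 0 0.3;0.008 -0.05 -0.075 0 0 0 0.3;0.01 -0.08 -0.075 0 0 0 0.3;0.013 -0.11 -0.075 0 0 0 0.3;0.015 -0.14 -0.075 0 0 0 0.3' && python3 -m jog '0.001 -0.03 0 0 0 0 0.3;0.004 -0.06 0 0 0 0 0.3;0.006 -0.085 0 0 0 0 0.3;0.008 -0.105 0 0 0 0 0.3;0.0095 -0.117 0 0 0 0 0.3;0.0095 -0.123 0 0 0 0 0.3;0.0095 -0.123 0 0 0 0 0.3;0.0095 -0.123 0 0 0 0 0.3'; python3 -c "
from h import *
goto(.6154,.2945,.0946,0)
p,d=capture('scene'); save('s2',p[150:480,130:530]); "
```

```text
time_s: 5.78
position: [0.6069, 0.1721, 0.1719]
tcp_rot: [[1.0, -0.001, 0.001], [-0.001, -1.0, 0.0], [0.001, -0.0, -1.0]]
force: [0.5, 0.5, -2.5]
opening: 0.492
time_s: 6.78
position: [0.6163, 0.2933, 0.1706]
tcp_rot: [[1.0, -0.002, -0.0], [-0.002, -1.0, -0.0], [-0.0, 0.0, -1.0]]
force: [0.4, 0.5, -2.3]
opening: 0.494
t 6.78 shift mm [-0.8 -1.2 76. ] rot [ 0.   0.  -0.1] dist 76 pos [616.3 293.3 170.6] yaw -0.12 F [ 0.4  0.5 -2.3] open 0.494
```

View pics/s2.png

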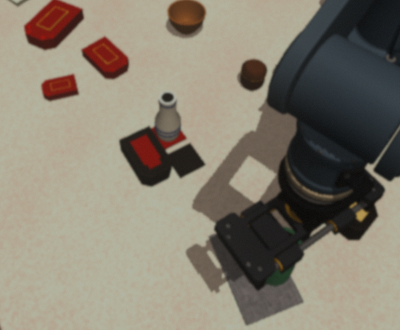

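```bash
python3 -m jog '0 0 0.02 0 0 0 0.3;0 0 0.04 0 0 0 0.3;0 0 0.055 0 0 0 0.3;0 0 0.066 0 0 0 0.3;0 0 0.072 0 0 0 0.3;0 0 0.075 0 0 0 0.3;0 0 0.076 0 0 0 0.3;0 0 0.076 0 0 0 0.3'; python3 -c "
from h import *
goto(.6154,.2945,.0936,0)"
```

```text
time_s: 7.82
position: [0.6166, 0.2943, 0.0951]
tcp_rot: [[1.0, -0.001, 0.001], [-0.001, -1.0, 0.0], [0.001, -0.0, -1.0]]
force: [-0.2, 0.1, -2.1]
opening: 0.493
t 7.83 shift mm [-1.2 -0.2  1.5] rot [-0.  -0.  -0.1] dist 2 pos [616.6 294.3  95.1] yaw -0.08 F [-0.2  0.1 -2.1] open 0.493
```

```bash
python3 -m jog '0 0 0.001 0 0 0 0.3;0 0 0.002 0 0 0 0.3;0 0 0.002 0 0 0 0.3'; python3 -m jog '0 0 0 0 0 0 0.55;0 0 0 0 0 0 0.65;0 0 0 0 0 0 0.9;0 0 0 0 0 0 1;0 0 0 0 0 0 1'; python3 -c "
from h import *
goto(.5863,-.0367,.2,0)"
```

```text
time_s: 8.2
position: [0.6166, 0.2943, 0.0936]
tcp_rot: [[1.0, -0.001, 0.001], [-0.001, -1.0, 0.0], [0.001, -0.0, -1.0]]
force: [-1.2, 0.2, 3.2]
opening: 0.495
time_s: 8.82
position: [0.6163, 0.2941, 0.0926]
tcp_rot: [[1.0, -0.001, 0.0], [-0.001, -1.0, -0.0], [0.0, 0.0, -1.0]]
force: [0.1, -0.2, -0.0]
opening: 0.905
t 8.82 shift mm [ -29.5  330.9 -107.4] rot [ 0.  -0.  -0.1] dist 349 pos [616.3 294.1  92.6] yaw -0.08 F [ 0.1 -0.2 -0. ] open 0.905
```

Contact showed at 3 N, and the vase is released. Next I'll rise and go over the white vase.

```bash
python3 -m jog '0 0 -0.02 0 0 0 1;0 0 -0.06 0 0 0 1;0 0 -0.1 0 0 0 1;-0.004 0.05 -0.107 0 0 0 1;-0.01 0.11 -0.107 0 0 0 1;-0.015 0.17 -0.107 0 0 0 1;-0.02 0.23 -0.107 0 0 0 1;-0.025 0.28 -0.107 0 0 0 1' && python3 -m jog '-0.002 0.03 0 0 0 0 1;-0.0045 0.045 0 0 0 0 1;-0.0045 0.051 0 0 0 0 1;-0.0045 0.051 0 0 0 0 1;-0.0045 0.051 0 0 0 0 1';python3 -c "
from h import *
goto(.5863,-.0367,.099,0)
p,d=capture('scene'); save('s3',p[150:480,130:530]);"
```

```text
time_s: 9.82
position: [0.5912, 0.0119, 0.2016]
tcp_rot: [[1.0, -0.002, 0.003], [-0.002, -1.0, -0.001], [0.003, 0.001, -1.0]]
force: [-0.6, -0.2, 0.2]
opening: 1.002
time_s: 10.45
position: [0.5864, -0.0356, 0.1997]
tcp_rot: [[1.0, 0.0, -0.0], [0.0, -1.0, 0.0], [-0.0, -0.0, -1.0]]
force: [-0.8, -0.0, -1.2]
opening: 1.001
t 10.45 shift mm [-1.000e-01  1.100e+00  1.007e+02] rot [-0.  0.  0.] dist 101 pos [586.4 -35.6 199.7] yaw 0.01 F [-0.8 -0.  -1.2] open 1.001
```

View pics/s3.png

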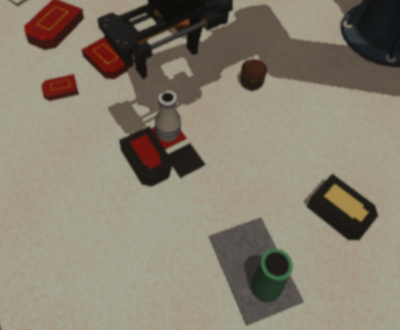

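The green vase stands upright on the felt at crop (272,275), and the gripper is over the white vase. I'll go down.

```bash
python3 -m jog '0 0.001 0.03 0 0 0 1;0 0.001 0.055 0 0 0 1;0 0.001 0.08 0 0 0 1;0 0.001 0.094 0 0 0 1;0 0.001 0.1 0 0 0 1;0 0.001 0.1005 0 0 0 1;0 0.001 0.1005 0 0 0 1;0 0.001 0.1005 0 0 0 1' && python3 -m jog '0 0 0 0 0 0 0.5;0 0 0 0 0 0 0.3;0 0 0 0 0 0 0.25;0 0 0 0 0 0 0.2;0 0 0 0 0 0 0.2;0 0 0 0 0 0 0.2;0 0 0 0 0 0 0.2';python3 -c "
from h import *
goto(.5986,.2225,.17,0)"
```

```text
time_s: 11.5
position: [0.5869, -0.0379, 0.1]
tcp_rot: [[1.0, -0.001, 0.002], [-0.001, -1.0, -0.0], [0.002, 0.0, -1.0]]
force: [-0.4, 0.1, 0.3]
opening: 1.002
time_s: 12.38
position: [0.5861, -0.0378, 0.0992]
tcp_rot: [[1.0, -0.001, -0.0], [-0.001, -1.0, 0.0], [-0.0, -0.0, -1.0]]
force: [-0.7, 0.5, -0.1]
opening: 0.34
t 12.38 shift mm [  12.1 -260.3  -70.8] rot [-0.   0.  -0.1] dist 270 pos [586.1 -37.8  99.2] yaw -0.08 F [-0.7  0.5 -0.1] open 0.34
```

```bash
python3 -m jog '0 0 -0.01 0 0 0 0.15;0 0 -0.025 0 0 0 0.15;0 0 -0.05 0 0 0 0.15;0.001 -0.02 -0.067 0 0 0 0.15;0.003 -0.05 -0.071 0 0 0 0.15;0.005 -0.08 -0.071 0 0 0 0.15;0.006 -0.11 -0.071 0 0 0 0.15;0.007 -0.14 -0.071 0 0 0 0.15' && python3 -m jog '0.001 -0.03 0 0 0 0 0.15;0.002 -0.06 0 0 0 0 0.15;0.003 -0.085 0 0 0 0 0.15;0.004 -0.103 0 0 0 0 0.15;0.005 -0.114 0 0 0 0 0.15;0.005 -0.119 0 0 0 0 0.15;0.005 -0.119 0 0 0 0 0.15;0.005 -0.119 0 0 0 0 0.15'; python3 -c "
from h import *
goto(.5986,.2215,.0982,0)
p,d=capture('scene'); save('s4',p[150:480,130:530]); "
```

```text
time_s: 13.38
position: [0.5931, 0.1047, 0.1709]
tcp_rot: [[1.0, -0.001, 0.0], [-0.001, -1.0, 0.001], [0.0, -0.001, -1.0]]
force: [0.0, 0.2, -1.0]
opening: 0.342
time_s: 14.38
position: [0.5987, 0.2204, 0.1701]
tcp_rot: [[1.0, -0.002, -0.0], [-0.002, -1.0, -0.0], [-0.0, 0.0, -1.0]]
force: [1.0, 0.6, -1.5]
opening: 0.341
t 14.38 shift mm [-0.1 -1.2 71.9] rot [ 0.   0.  -0.1] dist 72 pos [598.7 220.4 170.1] yaw -0.13 F [ 1.   0.6 -1.5] open 0.341
```

View pics/s4.png

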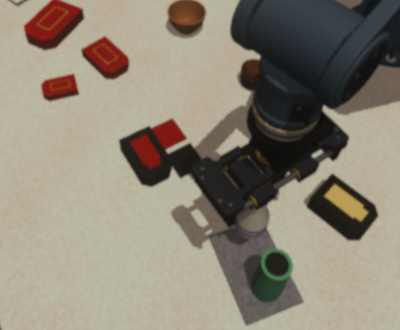

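```bash
python3 -m jog '0 0 0.02 0 0 0 0.15;0 0 0.04 0 0 0 0.15;0 0 0.055 0 0 0 0.15;0 0 0.065 0 0 0 0.15;0 0 0.069 0 0 0 0.15;0 0 0.072 0 0 0 0.15;0 0 0.0735 0 0 0 0.15;0 0 0.0735 0 0 0 0.15'; python3 -c "
from h import *
goto(.5986,.2215,.0972,0)"
```

```text
time_s: 15.42
position: [0.599, 0.2213, 0.0972]
tcp_rot: [[1.0, -0.001, 0.001], [-0.001, -1.0, 0.0], [0.001, -0.0, -1.0]]
force: [-0.7, 0.3, -0.8]
opening: 0.341
t 15.43 shift mm [-0.4 -0.2 -0. ] rot [-0.  -0.1 -0.1] dist 0 pos [599.  221.3  97.2] yaw -0.08 F [-0.7  0.3 -0.8] open 0.341
```

```bash
python3 -m jog '0 0 0.001 0 0 0 0.15;0 0 0.0015 0 0 0 0.15;0 0 0.0015 0 0 0 0.15'; python3 -m jog '0 0 0 0 0 0 0.4;0 0 0 0 0 0 0.5;0 0 0 0 0 0 0.8;0 0 0 0 0 0 1;0 0 0 0 0 0 1;0 0 0 0 0 0 1'; python3 -m jog '0 0 -0.02 0 0 0 1;0 0 -0.06 0 0 0 1;0 0 -0.1 0 0 0 1;-0.004 0.05 -0.107 0 0 0 1;-0.01 0.11 -0.107 0 0 0 1;-0.05 0.11 -0.107 0 0 0 1;-0.11 0.11 -0.107 0 0 0 1;-0.16 0.12 -0.107 0 0 0 1';python3 -c "
from h import *
goto(.5986,.2215,.0972,0)
for n in('top','scene'):
    p,d=capture(n); save(n+'5',p); np.savez('pics/'+n+'5.npz',p=p,d=d)
"
```

```text
time_s: 15.8
position: [0.5993, 0.2214, 0.097]
tcp_rot: [[1.0, -0.001, 0.002], [-0.001, -1.0, 0.0], [0.002, -0.0, -1.0]]
force: [-1.7, -0.2, 6.3]
opening: 0.341
time_s: 16.55
position: [0.5987, 0.2212, 0.0951]
tcp_rot: [[1.0, -0.001, -0.0], [-0.001, -1.0, -0.0], [-0.0, 0.0, -1.0]]
force: [-0.3, -0.0, 0.9]
opening: 0.868
time_s: 17.55
position: [0.4362, 0.1013, 0.2021]
tcp_rot: [[1.0, -0.001, -0.001], [-0.001, -1.0, 0.0], [-0.001, -0.0, -1.0]]
force: [0.6, -0.5, 1.0]
opening: 0.996
t 17.55 shift mm [ 162.4 -120.4  104.8] rot [-0.   0.  -0.1] dist 228 pos [436.2 101.3 202.1] yaw -0.07 F [ 0.6 -0.5  1. ] open 0.996
```

View pics/scene5.png

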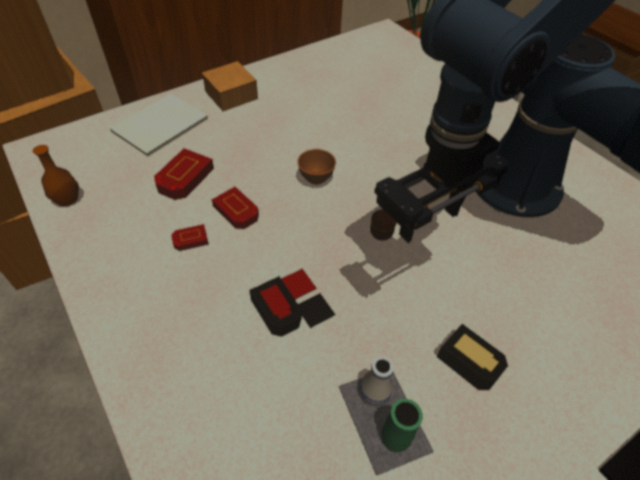

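View pics/top5.png

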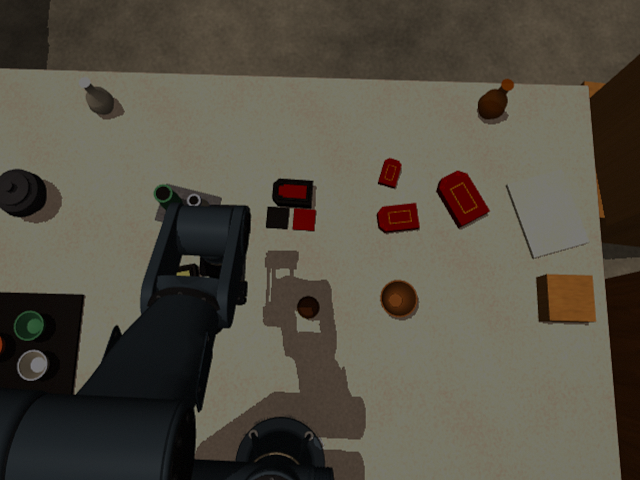

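Both vases stand on the felt, and the tier and coasters are now fully in view. I'll fit them.

```bash
python3 - <<'E'
from h import *
ims=[]
for n in('top','scene'):
    z=np.load(f'pics/{n}5.npz'); p=z['p'].astype(int); L=p.sum(-1);R_,G,B=p[...,0],p[...,1],p[...,2]
    t=np.median(p[near(n,.5,-.1,0,.02)].sum(-1)) 
    for nm,x,y,zc,r,mod in(('tier',.65,-.008,.03,.07,'tier'),('cb',.59,.032,.003,.042,'coaster'),('cr',.587,-.036,.003,.036,'coaster'),('base',.419,.266,.03,.07,'base'),('lid',.595,-.275,.015,.064,'lid')):
        if n=='top' and nm=='base': continue
        red=(R_>2*G)&(R_>.1*t); dk=L<.35*t
        reg=near(n,x,y,zc,r)
        if nm=='tier': m=(red|dk)&reg; m&=~(cv2.dilate((near(n,.587,-.036,.0,.042)|near(n,.59,.032,0,.042)).astype(np.uint8),np.ones((1,1)))>0)
        elif nm=='cb': m=dk&~red&near(n,x,y,zc,.036)
        elif nm=='cr': m=red&reg
        elif nm=='base': m=reg&(dk|((R_-B)>.15*t))
        else: m=(red|dk)&reg
        m=fill(cv2.morphologyEx(m.astype(np.uint8),cv2.MORPH_OPEN,np.ones((3,3))))
        yaw={'tier':-.06,'cb':-.06,'cr':-.06,'base':.2,'lid':.145}[nm]
        care=None
        if nm=='tier':
            care=1.-0.98*cv2.dilate(((near(n,.587,-.036,.0,.042)|near(n,.59,.032,0,.042))).astype(np.uint8),np.ones((3,3)))
        if nm in('cb','cr') : # ignore area near tier
            rr=render(n,'tier',.651,-.0075,-.06,0,(0,0,640,480),S=2); care=1.-(cv2.dilate(rr,np.ones((5,5)))>.3)
        f_=fit(n,mod,m,(x,y,yaw),care=care); print(n,nm,np.round(f_[:5],1))
        overlay(n,z['p'],mod,f_[0]/1e3,f_[1]/1e3,np.radians(f_[2]),0,f_[5],'t',m); a=cv2.imread('pics/t.png')[:280,:260]; ims.append(cv2.copyMakeBorder(a,0,280-a.shape[0],0,260-a.shape[1],0))
cv2.imwrite('pics/tfits.png',cv2.resize(np.vstack([np.hstack(ims[:3]),np.hstack(ims[4:7])]),None,fx=1,fy=1))
E
```

```text
top tier [650.4  -7.1  -2.3  11.3 997. ]
top cb [592.2  29.8  -0.9  29.1 431. ]
top cr [589.  -37.4  -1.1  20.8 440. ]
top lid [ 594.5 -274.8    8.5   22.1 1027. ]
scene tier [ 649.4   -6.3   -2.    69.7 1585. ]
scene cb [593.5  26.9  -3.2  86.4 667. ]
scene cr [590.1 -40.6  -1.3  54.4 557. ]
scene base [ 419.2  265.8   11.9  174.9 2509. ]
scene lid [ 595.4 -277.2    5.4  120.3 1122. ]
```

View pics/tfits.png

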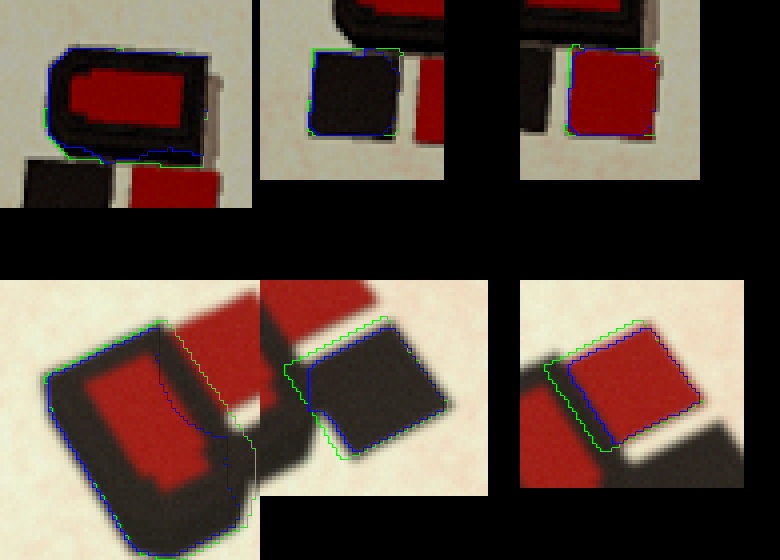

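```bash
cat > joint.py <<'E'
from h import *
def joint(n,p,g,name=None):
    p=p.astype(int); L=p.sum(-1);R_,G,B=p[...,0],p[...,1],p[...,2]; t=np.median(p[near(n,.5,-.1,0,.02)].sum(-1))
    m=((R_>1.8*G)&(R_>.1*t))|(L<.45*t); m&=near(n,.62,-.005,.01,.1)
    vs,us=np.where(m); box=(us.min()-8,vs.min()-8,us.max()+8,vs.max()+8); M=m[box[1]:box[3],box[0]:box[2]].astype(float)
    def R(q):
        a=q[5]/60; o=render(n,'tier',q[0]/1e3,q[1]/1e3,q[2]/60,0,box)
        o=np.maximum(o,render(n,'coaster',q[3]/1e3,q[4]/1e3,a,0,box)); return np.maximum(o,render(n,'coaster',(q[3]+68*np.sin(a))/1e3,(q[4]-68*np.cos(a))/1e3,a,0,box))
    c=lambda q:((R(q)-M)**2).sum()
    sim=np.vstack([g]+[np.array(g)+4*e for e in np.eye(6)])
    r=minimize(c,g,method='Nelder-Mead',options=dict(initial_simplex=sim,xatol=.02,fatol=.01,maxiter=900)); q=r.x.copy(); q[[2,5]]=np.degrees(q[[2,5]]/60)
    print(n,'tier',q[:3].round(1),'cb',q[3:5].round(1),'yaw',q[5].round(1),'cr',(q[3:5]-68*np.array([-np.sin(np.radians(q[5])),np.cos(np.radians(q[5]))])).round(1),'cost',r.fun.round(1),M.sum())
    if name:
        c_=np.clip(p[box[1]:box[3],box[0]:box[2]]*1.5,0,255).astype(np.uint8); c_=cv2.resize(c_,None,fx=5,fy=5,interpolation=cv2.INTER_NEAREST)
        for mm,col in((R(r.x)>.5,(0,255,0)),(M>0,(0,0,255))):
            cs,_=cv2.findContours(cv2.resize(mm.astype(np.uint8),None,fx=5,fy=5,interpolation=cv2.INTER_NEAREST),0,2); cv2.drawContours(c_,cs,-1,col,1)
        save(name,c_[:590,:790])
E
python3 - <<'E'
from joint import *
for n in('top','scene'):
    joint(n,np.load(f'pics/{n}5.npz')['p'],[650,-7,-3,590,31,-3],'j_'+n)
E
```

```text
top tier [650.6  -7.1  -2.9] cb [590.5  30.2] yaw -2.1 cr [588.  -37.8] cost 43.8 2010.0
scene tier [650.5  -6.5  -2.1] cb [592.4  27.8] yaw -1.6 cr [590.5 -40.1] cost 198.1 3164.0
```

View pics/j_top.png

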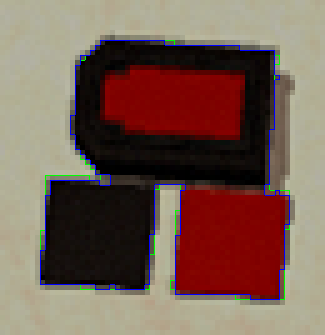

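View pics/j_scene.png

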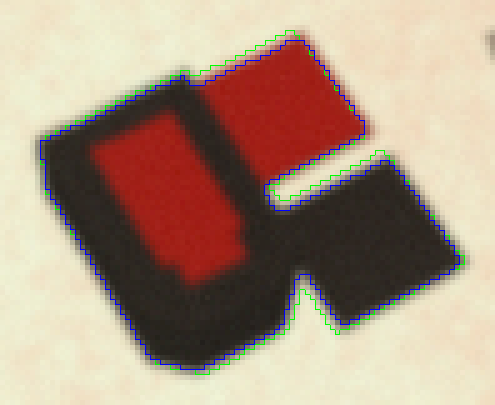

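The top-view joint fit is clean: tier (650.6,-7.1), yaw -2.9°; coasters (590.5,30.2) and (588,-37.8). Next I'll go to the tier.

```bash
python3 -m jog '0.05 0.025 0 0 0 0 1;0.1 0.05 0 0 0 0 1;0.15 0.075 0.02 0 0 2.9 1;0.19 0.095 0.04 0 0 2.9 1;0.21 0.105 0.06 0 0 2.9 1;0.2145 0.1083 0.07 0 0 2.9 1;0.2145 0.1083 0.07 0 0 2.9 1;0.2145 0.1083 0.07 0 0 2.9 1';python3 -c "
from h import *
goto(.6506,-.0071,.03,-2.9)"
```

```text
time_s: 18.65
position: [0.6524, -0.0065, 0.133]
tcp_rot: [[0.999, -0.051, 0.0], [-0.051, -0.999, 0.0], [0.0, -0.0, -1.0]]
force: [0.1, 0.2, -0.8]
opening: 1.002
t 18.65 shift mm [ -1.8   0.7 103. ] rot [-0. -0. -0.] dist 103 pos [652.4  -6.5 133. ] yaw -2.94 F [ 0.1  0.2 -0.8] open 1.002
```

```bash
python3 -m jog '-0.0018 0.0007 0.02 0 0 0 1;-0.0018 0.0007 0.04 0 0 0 1;-0.0018 0.0007 0.06 0 0 0 1;-0.0018 0.0007 0.08 0 0 0 1;-0.0018 0.0007 0.093 0 0 0 1;-0.0018 0.0007 0.1 0 0 0 1;-0.0018 0.0007 0.102 0 0 0 1;-0.0018 0.0007 0.102 0 0 0 1';python3 -c "
from h import *
goto(.6506,-.0071,.03,-2.9)
p,d=capture('scene'); save('s6',cv2.resize(p[200:370,200:400],None,fx=3,fy=3)); "
```

```text
time_s: 19.65
position: [0.6514, -0.0079, 0.0305]
tcp_rot: [[0.999, -0.052, 0.001], [-0.052, -0.999, -0.0], [0.001, 0.0, -1.0]]
force: [0.2, 0.4, 0.3]
opening: 1.0
t 19.65 shift mm [-0.8 -0.8  0.5] rot [ 0.  -0.  -0.1] dist 1 pos [651.4  -7.9  30.5] yaw -2.98 F [0.2 0.4 0.3] open 1.0
```

View pics/s6.png

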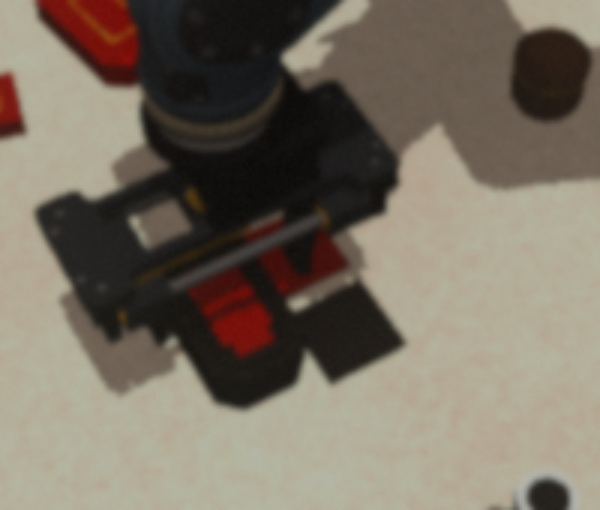

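```bash
python3 -m jog '0 0 0 0 0 0 0.8;0 0 0 0 0 0 0.75;0 0 0 0 0 0 0.6;0 0 0 0 0 0 0.6;0 0 0 0 0 0 0.6';python3 -c "
from h import *
goto(.4191,.2669,.15,11.6)"
```

```text
time_s: 20.32
position: [0.651, -0.0078, 0.0302]
tcp_rot: [[0.999, -0.052, -0.0], [-0.052, -0.999, 0.0], [-0.0, -0.0, -1.0]]
force: [-0.7, 0.2, 0.5]
opening: 0.616
t 20.32 shift mm [-245.9 -262.3 -119.8] rot [ -0.    0.  -14.6] dist 379 pos [651.   -7.8  30.2] yaw -2.98 F [-0.7  0.2  0.5] open 0.616
```

```bash
python3 -c "
from h import *
p,d=capture('scene'); save('s7',cv2.resize(p[200:370,200:400],None,fx=3,fy=3)); print(read_state()['opening'])
p,d=capture('top'); save('t7',cv2.resize(p[140:290,200:400],None,fx=4,fy=4));print(read_state()['opening']) "
```

```text
0.6077273431038787
0.6057064227659291
```

View pics/s7.png

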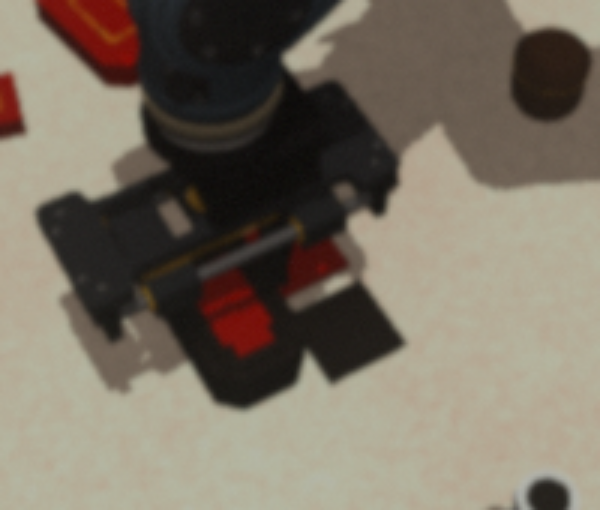

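View pics/t7.png

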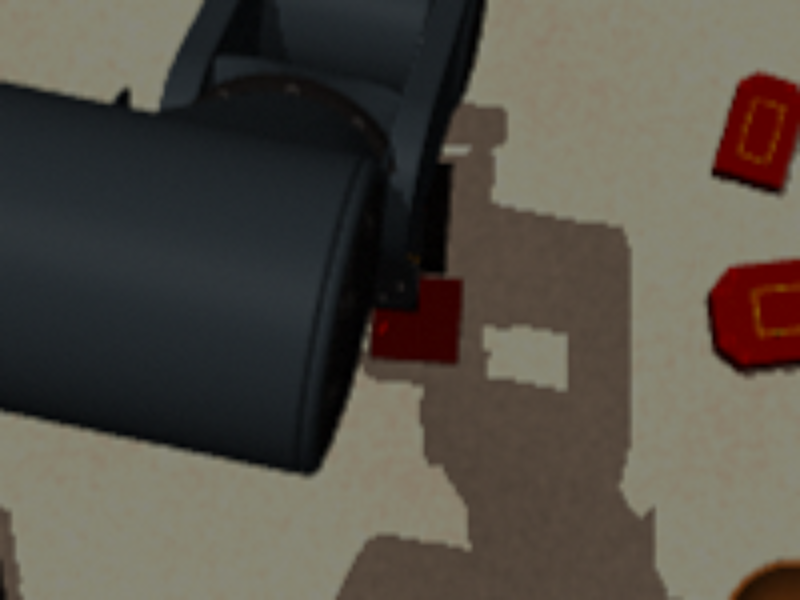

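```bash
python3 -m jog '0 0 0 0 0 0 0.6;0 0 0 0 0 0 0.55;0 0 0 0 0 0 0.55';python3 -c "
from h import *
goto(.4191,.2669,.15,11.6)
"
```

```text
time_s: 20.8
position: [0.651, -0.0078, 0.0302]
tcp_rot: [[0.999, -0.052, -0.0], [-0.052, -0.999, 0.0], [-0.0, -0.0, -1.0]]
force: [-0.2, -0.4, 0.5]
opening: 0.557
t 20.8 shift mm [-245.9 -262.3 -119.8] rot [ -0.    0.  -14.6] dist 379 pos [651.   -7.8  30.2] yaw -2.98 F [-0.2 -0.4  0.5] open 0.557
```

```bash
python3 -c "
from h import *
p,d=capture('scene'); W=cloud('scene',d)
c=np.clip((p[240:350,210:340].astype(float)/255)**.5*255,0,255).astype(np.uint8)
save('s8',cv2.resize(c,None,fx=6,fy=5,interpolation=cv2.INTER_CUBIC))
for v in range(268,336,6): print(v,[ '%d,%d,%d'%tuple((W[v,u]*1000).round().tolist()) if d[v,u]>0 else '-' for u in range(246,316,8)])
"
```

```text
268 ['690,-33,140', '639,-120,0', '673,-7,157', '670,16,182', '657,19,176', '643,19,165', '628,19,153', '611,17,138', '600,25,140']
274 ['696,-22,140', '685,-15,139', '632,-99,-2', '671,16,166', '657,18,157', '642,17,144', '625,13,127', '618,28,140', '606,34,138']
280 ['702,-12,139', '691,-5,139', '685,15,159', '672,17,151', '624,-47,34', '645,21,135', '633,26,132', '622,34,132', '561,-31,4']
286 ['712,11,158', '701,16,156', '686,14,141', '645,-41,39', '662,24,135', '628,-10,63', '620,5,77', '583,-27,6', '569,-20,4']
292 ['715,15,150', '702,15,139', '691,23,140', '678,25,131', '638,-24,35', '626,-16,34', '621,5,58', '590,-16,4', '575,-10,0']
298 ['687,-65,0', '708,27,141', '695,29,132', '658,-19,37', '645,-12,36', '634,-2,40', '610,-13,4', '597,-5,3', '585,5,6']
304 ['693,-53,1', '710,28,127', '685,2,69', '664,-9,36', '652,-1,35', '640,8,38', '627,14,34', '605,7,5', '592,16,5']
310 ['699,-42,-1', '686,-36,-3', '686,3,51', '671,3,37', '658,9,34', '646,18,35', '634,26,37', '613,19,7', '599,26,4']
316 ['705,-32,-2', '693,-23,-1', '685,-5,17', '678,15,39', '665,21,37', '654,30,39', '641,36,36', '619,29,6', '606,37,5']
322 ['712,-19,0', '699,-12,-2', '687,-2,3', '683,24,37', '671,32,38', '659,39,36', '646,45,32', '624,37,0', '613,48,5']
328 ['718,-7,1', '705,-2,-3', '693,7,-2', '686,26,21', '676,39,30', '662,43,23', '645,43,7', '632,49,3', '620,57,3']
334 ['724,3,0', '712,11,0', '699,19,1', '687,27,1', '676,38,7', '663,43,1', '651,51,2', '638,58,-1', '626,66,0']
```

View pics/s8.png

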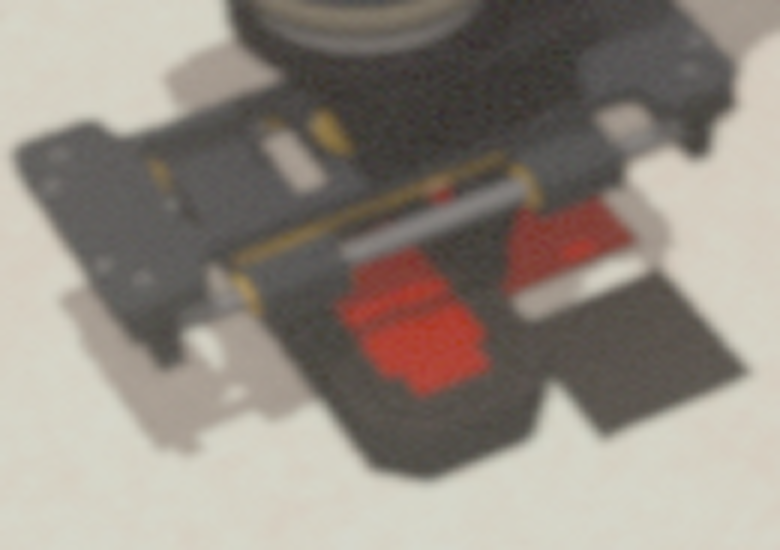

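```bash
python3 -c "
from h import *
f=lambda x,y,z: proj('scene',[[x,y,z]])[0].round(1)
for z in(.011,.03,.049,.06): print('open',z,f(.6075,.0015,z),f(.5925,.0015,z),f(.6945,.0015,z),f(.7095,.0015,z),'| now 48.5',f(.627,.0015,z),f(.612,.0015,z),f(.675,.0015,z),f(.690,.0015,z))
p,d=capture('scene'); c=p[240:350,210:340]; c=cv2.resize(c,None,fx=6,fy=5)
for g,col in((.0242,(0,255,0)),(.032,(255,255,0))):
  for s in(-1,1):
    for a in(0,.015):
      pts=np.array([ (f(.651+s*(g+a),.0015,z)-[210,240]+.5)*[6,5] for z in(.011,.06)]).astype(int); cv2.line(c,tuple(map(int,pts[0])),tuple(map(int,pts[1])),col,1)
save('s9',c)
"
```

```text
open 0.011 [299.2 300.9] [305.8 297.2] [259.2 322.9] [252.1 326.8] | now 48.5 [290.5 305.7] [297.2 302. ] [268.4 317.8] [261.4 321.7]
open 0.03 [299.2 295.4] [305.9 291.8] [258.5 317.6] [251.2 321.6] | now 48.5 [290.3 300.3] [297.1 296.5] [267.9 312.5] [260.7 316.4]
open 0.049 [299.1 289.8] [306.  286.1] [257.7 312.2] [250.3 316.2] | now 48.5 [290.1 294.7] [297. 291.] [267.3 307. ] [260. 311.]
open 0.06 [299.1 286.5] [306.  282.8] [257.3 309. ] [249.8 313. ] | now 48.5 [290.  291.4] [297.  287.6] [266.9 303.8] [259.5 307.8]
```

View pics/s9.png

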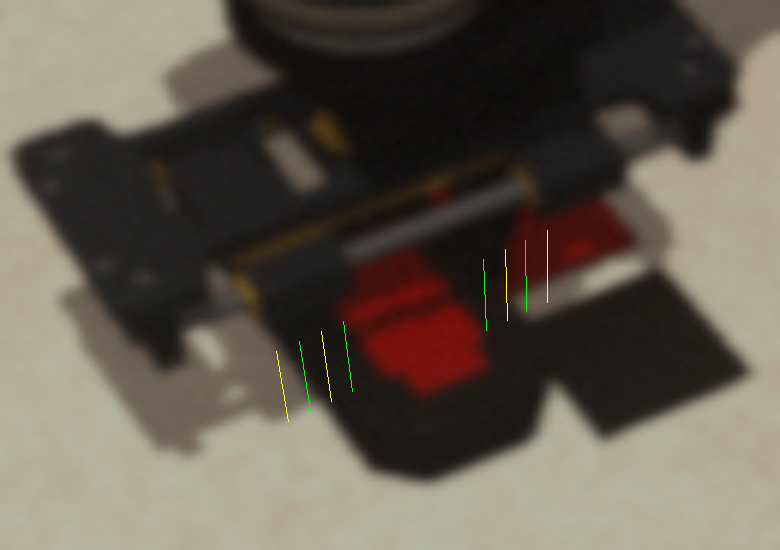

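```bash
python3 -c "
import cv2,numpy as np
a=cv2.imread('pics/s6.png'); a=((a/255.)**.5*255).astype(np.uint8); cv2.imwrite('pics/s6b.png',cv2.resize(a[150:400,30:430],None,fx=2,fy=2))"
```

```text
(no output)
```

View pics/s6b.png

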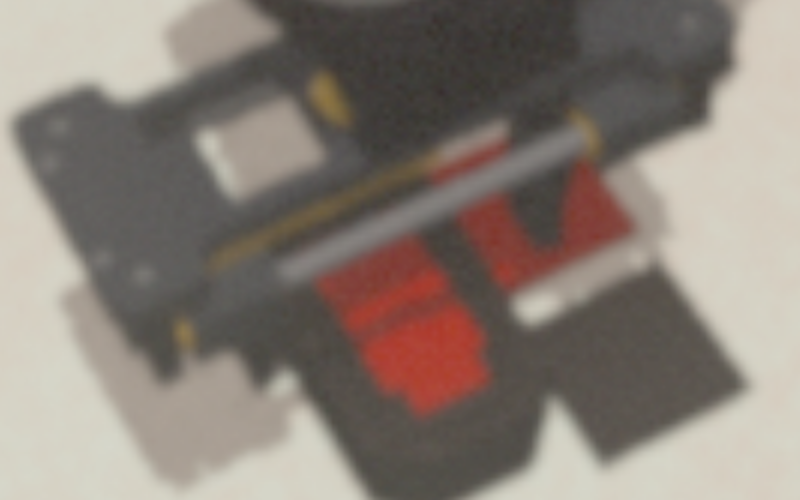

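The opening went past the 64 mm width without stopping, so the jaws may be closing above the shoulder. I'll reopen and measure where the fingertips really are.

```bash
python3 -m jog '0 0 0 0 0 0 1;0 0 0 0 0 0 1;0 0 0 0 0 0 1;0 0 0 0 0 0 1;0 0 0 0 0 0 1';python3 -c "
from h import *
goto(.6506,-.0071,.03,-2.9)
p,d=capture('scene'); W=cloud('scene',d)
for v in range(276,306,2): print(v,[ '%d,%d,%d'%tuple((W[v,u]*1000).round().tolist()) if d[v,u]>0 else '-' for u in range(292,312,2)])
print()
for v in range(304,326,2): print(v,[ '%d,%d,%d'%tuple((W[v,u]*1000).round().tolist()) if d[v,u]>0 else '-' for u in range(246,264,2)])
c=np.clip((p[260:330,240:320].astype(float)/255)**.5*255,0,255).astype(np.uint8)
save('s10',cv2.resize(c,None,fx=8,fy=8,interpolation=cv2.INTER_CUBIC))
"
```

```text
time_s: 21.52
position: [0.651, -0.0078, 0.0302]
tcp_rot: [[0.999, -0.052, 0.0], [-0.052, -0.999, -0.0], [0.0, 0.0, -1.0]]
force: [0.5, 0.1, -0.7]
opening: 0.974
t 21.52 shift mm [-0.5 -0.7  0.2] rot [ 0.  -0.  -0.1] dist 1 pos [651.   -7.8  30.2] yaw -2.98 F [ 0.5  0.1 -0.7] open 0.974
276 ['587,-57,6', '609,-13,76', '627,23,134', '623,24,132', '621,26,133', '617,27,132', '613,27,128', '564,-42,7', '609,32,131', '606,33,130']
278 ['635,24,136', '632,24,134', '630,28,137', '625,26,131', '621,26,128', '605,7,91', '600,7,88', '565,-40,4', '608,31,123', '606,34,125']
280 ['636,25,133', '633,26,131', '630,28,131', '610,2,84', '608,5,85', '604,6,84', '601,7,83', '568,-35,5', '565,-33,4', '562,-31,5']
282 ['637,26,129', '610,-12,60', '610,-4,70', '610,2,78', '608,5,79', '605,7,79', '574,-33,5', '571,-31,6', '567,-29,5', '564,-27,5']
284 ['597,-41,6', '610,-13,52', '610,-5,62', '610,2,72', '607,4,70', '606,8,75', '577,-29,5', '574,-27,5', '570,-25,5', '567,-23,4']
286 ['599,-38,6', '610,-13,46', '610,-5,55', '611,3,66', '607,4,64', '605,8,68', '581,-24,8', '576,-23,4', '572,-22,3', '570,-18
[... 1835 characters left out ...]
2', '704,-2,47', '702,1,49', '688,-23,2', '685,-22,0', '684,-13,12', '684,-4,25']
316 ['705,-31,-1', '702,-29,-1', '699,-27,-1', '697,-23,3', '693,-23,-1', '690,-21,-2', '687,-17,2', '684,-16,0', '685,-5,17']
318 ['708,-26,1', '705,-25,0', '701,-23,-1', '698,-22,-2', '695,-19,-1', '692,-17,-1', '689,-14,1', '686,-13,-1', '685,-6,9']
320 ['710,-22,1', '707,-21,-1', '704,-19,0', '700,-17,0', '698,-14,1', '694,-13,1', '691,-11,0', '688,-9,0', '685,-6,2']
322 ['712,-20,0', '709,-18,-1', '706,-15,1', '703,-13,1', '699,-12,-2', '696,-10,-1', '693,-8,-1', '690,-5,1', '687,-3,1']
324 ['714,-15,1', '710,-15,-2', '708,-11,1', '704,-11,-3', '701,-8,-1', '698,-6,-1', '695,-4,-1', '692,-2,-1', '690,2,3']
```

View pics/s10.png

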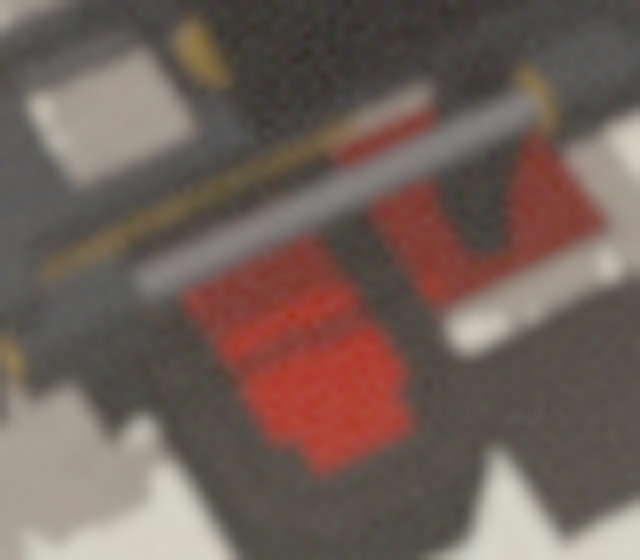

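The depth shows the fingertips at about z=44 mm, where the state implies 11 mm. The real tool is about 30 mm higher than reported, so the jaws closed above the tier and it hasn't moved. I'll go down in checked steps.

```bash
python3 -m jog '0 0 0.005 0 0 0 1;0 0 0.01 0 0 0 1;0 0 0.014 0 0 0 1;0 0 0.015 0 0 0 1;0 0 0.015 0 0 0 1;0 0 0.015 0 0 0 1'; cat >> h.py <<'E'
def tip(gx,gy,yaw=0):
    p,d=capture('scene'); W=cloud('scene',d); c,s=np.cos(np.radians(yaw)),np.sin(np.radians(yaw))
    a=(W[...,0]-gx-.0015)*c+(W[...,1]-gy-.001)*s; b=-(W[...,0]-gx-.0015)*s+(W[...,1]-gy-.001)*c
    for nm,sg in(('-x',-1),('+x',1)):
        m=(sg*a>.037)&(sg*a<.06)&(abs(b)<.014)&(W[...,2]>.013)&(W[...,2]<.1)
        if m.sum(): q=W[m]; print(nm,m.sum(),'zmin',np.percentile(q[:,2],[0,3,10]).round(3),'x',np.percentile(q[:,0],[3,97]).round(3),'y',np.percentile(q[:,1],[3,97]).round(3))
E
python3 -c "
from h import *
goto(.6506,-.0071,.03,-2.9); tip(.651,-.0078,-3)"
```

```text
time_s: 22.32
position: [0.6512, -0.0078, 0.0153]
tcp_rot: [[0.999, -0.052, 0.0], [-0.052, -0.999, -0.0], [0.0, 0.0, -1.0]]
force: [-0.0, 0.2, -0.6]
opening: 0.999
t 22.32 shift mm [ -0.6  -0.7 -14.7] rot [ 0.  -0.  -0.1] dist 15 pos [651.2  -7.8  15.3] yaw -2.98 F [-0.   0.2 -0.6] open 0.999
-x 155 zmin [0.03  0.033 0.036] x [0.6  0.61] y [-0.013  0.007]
+x 44 zmin [0.032 0.033 0.036] x [0.697 0.706] y [-0.008  0.002]
```

```bash
python3 -m jog '-0.0006 -0.0007 0.005 0 0 0 1;-0.0006 -0.0007 0.01 0 0 0 1;-0.0006 -0.0007 0.014 0 0 0 1;-0.0006 -0.0007 0.016 0 0 0 1;-0.0006 -0.0007 0.018 0 0 0 1;-0.0006 -0.0007 0.018 0 0 0 1'; 
python3 -c "
from h import *
goto(.6506,-.0071,.03,-2.9); tip(.651,-.0078,-3)"
```

```text
time_s: 23.12
position: [0.6504, -0.0071, -0.0029]
tcp_rot: [[0.999, -0.052, -0.0], [-0.052, -0.999, 0.0], [-0.0, -0.0, -1.0]]
force: [0.3, -0.5, -0.9]
opening: 0.996
t 23.12 shift mm [  0.2  -0.  -32.9] rot [-0.   0.  -0.1] dist 33 pos [650.4  -7.1  -2.9] yaw -2.98 F [ 0.3 -0.5 -0.9] open 0.996
-x 148 zmin [0.013 0.015 0.019] x [0.6   0.609] y [-0.012  0.008]
+x 41 zmin [0.014 0.015 0.018] x [0.696 0.705] y [-0.007  0.003]
```

```bash
python3 -m jog '0 0 0 0 0 0 0.85;0 0 0 0 0 0 0.78;0 0 0 0 0 0 0.72;0 0 0 0 0 0 0.6;0 0 0 0 0 0 0.55;0 0 0 0 0 0 0.55'; python3 -c "
from h import *
goto(.4191,.2669,.15,11.6)
p,d=capture('scene'); save('s11',cv2.resize(p[200:370,200:400],None,fx=3,fy=3));"
```

```text
time_s: 23.92
position: [0.6506, -0.0071, -0.0027]
tcp_rot: [[0.999, -0.052, 0.0], [-0.052, -0.999, -0.0], [0.0, 0.0, -1.0]]
force: [0.3, -0.0, 0.0]
opening: 0.733
t 23.93 shift mm [-245.4 -261.6 -152.8] rot [  0.   -0.  -14.6] dist 390 pos [650.6  -7.1  -2.7] yaw -2.98 F [ 0.3 -0.   0. ] open 0.733
```

View pics/s11.png

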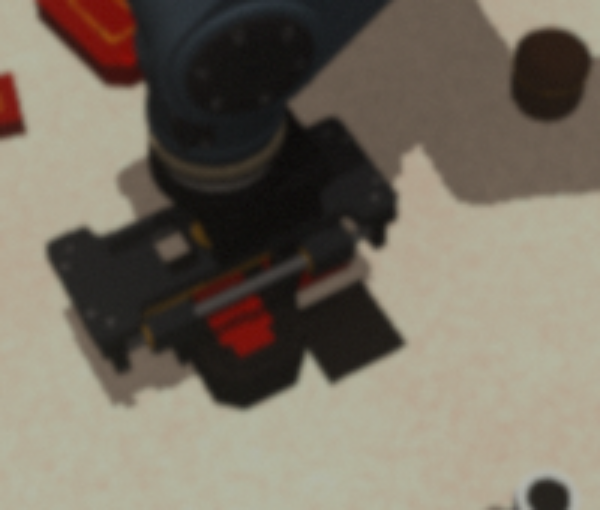

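It stops at 0.733, which is 64 mm, so the tier is held. I'll lift and carry it to the base.

```bash
python3 -m jog '0 0 -0.008 0 0 0 0.55;0 0 -0.025 0 0 0 0.55;0 0 -0.05 0 0 0 0.55;0 0 -0.08 0 0 0 0.55;0 0 -0.11 0 0 0 0.55;-0.01 -0.01 -0.13 0 0 0 0.55;-0.03 -0.032 -0.14 0 0 0 0.55;-0.05 -0.053 -0.14 0 0 0 0.55' && python3 -c "
from h import *
goto(.4191,.2669,.1373,11.6)
p,d=capture('scene'); save('s12',cv2.resize(p[200:370,200:400],None,fx=3,fy=3));"
```

```text
time_s: 24.98
position: [0.6024, 0.0496, 0.1387]
tcp_rot: [[0.999, -0.052, 0.001], [-0.052, -0.999, 0.0], [0.001, -0.0, -1.0]]
force: [0.2, 0.1, -1.3]
opening: 0.733
t 24.98 shift mm [-194.4 -207.4    1.2] rot [ -0.   -0.1 -14.6] dist 284 pos [602.4  49.6 138.7] yaw -2.99 F [ 0.2  0.1 -1.3] open 0.733
```

View pics/s12.png

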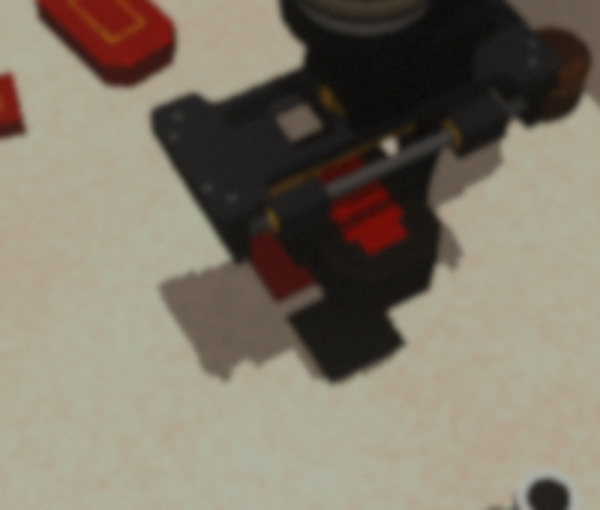

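The tier is in hand, level, and weighs in at 1.3–1.6 N. Carrying on to the base.

```bash
python3 -m jog '-0.023 -0.024 0 0 0 -2 0.55;-0.048 -0.051 0 0 0 -4 0.55;-0.073 -0.078 0 0 0 -6 0.55;-0.098 -0.105 0 0 0 -8 0.55;-0.123 -0.131 0 0 0 -10 0.55;-0.145 -0.155 0 0 0 -12 0.55;-0.163 -0.174 0 0 0 -13.5 0.55;-0.178 -0.19 0.001 0 0 -14.6 0.55' && python3 -m jog '0 0 0 0 0 0 0.55;0 0 0 0 0 0 0.55'; python3 -c "
from h import *
goto(.4191,.2669,.08,11.6)"
```

```text
time_s: 26.02
position: [0.4333, 0.2484, 0.1366]
tcp_rot: [[0.979, 0.203, -0.001], [0.203, -0.979, -0.0], [-0.001, -0.0, -1.0]]
force: [0.4, 0.5, -1.9]
opening: 0.733
time_s: 26.28
position: [0.4355, 0.2474, 0.1365]
tcp_rot: [[0.979, 0.202, 0.001], [0.202, -0.979, -0.0], [0.001, 0.0, -1.0]]
force: [0.2, 0.2, -1.7]
opening: 0.733
t 26.27 shift mm [-12.2 -22.5  56.5] rot [ 0. -0.  0.] dist 62 pos [435.5 247.4 136.5] yaw 11.64 F [ 0.2  0.2 -1.7] open 0.733
```

```bash
python3 -m jog '-0.006 -0.012 0.015 0 0 0 0.55;-0.0122 -0.0225 0.03 0 0 0 0.55;-0.0122 -0.0225 0.05 0 0 0 0.55;-0.0122 -0.0225 0.056 0 0 0 0.55;-0.0122 -0.0225 0.0565 0 0 0 0.55;-0.0122 -0.0225 0.0565 0 0 0 0.55'; python3 - <<'E'
from h import *
for n in('top','scene'):
  p=np.load(f'pics/{n}0.npz')['p'].astype(int); L=p.sum(-1); t=np.median(p[near(n,.5,.1,0,.03)].sum(-1))
  for k in(.35,.45,.55):
    m=fill(((L<k*t)|((p[...,0]-p[...,2])>.15*t))&near(n,.419,.266,.03,.07)); print(n,k,np.round(fit(n,'base',m,(.419,.266,.2))[:5],2))
goto(.4191,.2667,.0373,11.6)
p,d=capture('scene'); save('s13',cv2.resize(p[280:430,380:580],None,fx=4,fy=4))
p,d=capture('top'); save('t13',cv2.resize(p[200:350,80:280],None,fx=4,fy=4))
E
```

```text
time_s: 27.02
position: [0.4197, 0.267, 0.0802]
tcp_rot: [[0.98, 0.201, 0.001], [0.201, -0.98, 0.0], [0.001, -0.0, -1.0]]
force: [0.6, -0.7, -0.7]
opening: 0.734
top 0.35 [ 419.    266.87   11.65   16.8  1205.  ]
top 0.45 [ 418.48  266.8    11.41   13.53 1232.  ]
top 0.55 [ 418.17  266.01   10.25   89.73 1323.  ]
scene 0.35 [ 419.53  265.84   12.31  159.41 2525.  ]
scene 0.45 [ 420.23  266.09   11.73   95.08 2603.  ]
scene 0.55 [ 420.32  266.14   11.31   59.98 2680.  ]
t 27.02 shift mm [-0.7  0.1 42.9] rot [-0.  -0.1 -0. ] dist 43 pos [419.7 267.   80.2] yaw 11.58 F [ 0.6 -0.7 -0.7] open 0.734
```

View pics/s13.png

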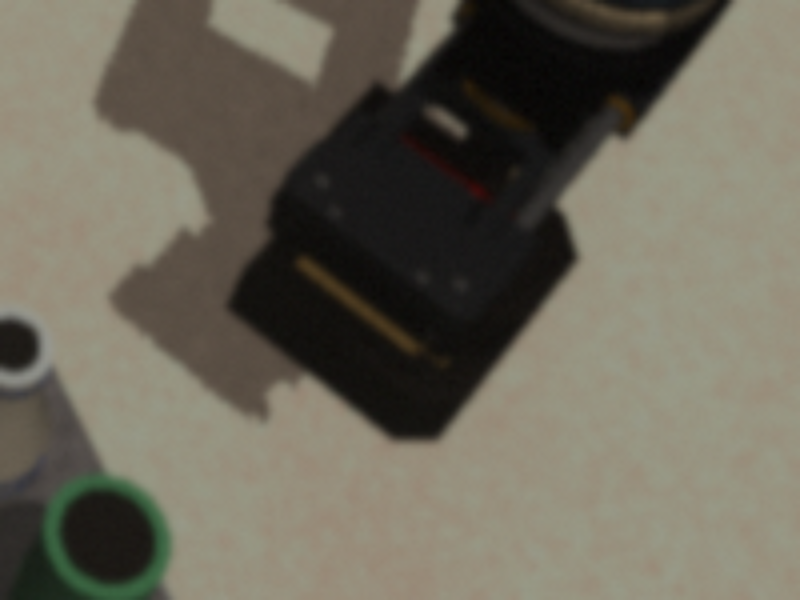

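View pics/t13.png

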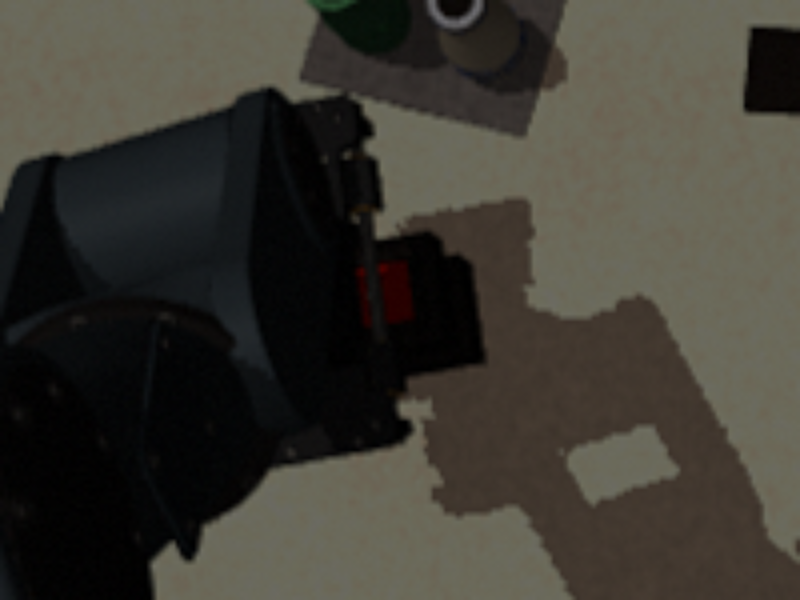

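```bash
python3 -m jog '-0.0004 0.0003 0.015 0 0 0 0.55;-0.0004 0.0003 0.026 0 0 0 0.55;-0.0004 0.0003 0.032 0 0 0 0.55;-0.0004 0.0003 0.035 0 0 0 0.55;-0.0004 0.0003 0.035 0 0 0 0.55;-0.0004 0.0003 0.035 0 0 0 0.55'; python3 - <<'E'
from h import *
goto(.4193,.2666,.0373,11.6)
p,d=capture('scene'); b=(390,290,540,410); 
for z0,nm in((.045,'a'),(0,'b')):
    mod='tier' if nm=='a' else 'base'
    s=read_state()['position']
    overlay('scene',p,mod,*( (s[0],s[1]) if nm=='a' else (.4193,.2666)),np.radians(11.6),z0 if nm=='b' else s[2]+.0027,b,'s14'+nm)
E
```

```text
time_s: 27.88
position: [0.4188, 0.2667, 0.0449]
tcp_rot: [[0.98, 0.201, 0.0], [0.201, -0.98, 0.0], [0.001, -0.0, -1.0]]
force: [-0.2, -0.6, -1.6]
opening: 0.73
t 27.88 shift mm [0.4 0.2 7.6] rot [-0. -0.  0.] dist 8 pos [418.8 266.7  44.9] yaw 11.62 F [-0.2 -0.6 -1.6] open 0.73
```

View pics/s14a.png

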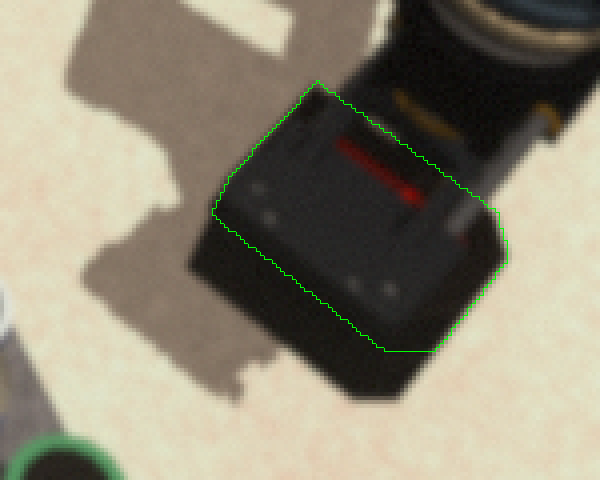

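View pics/s14b.png

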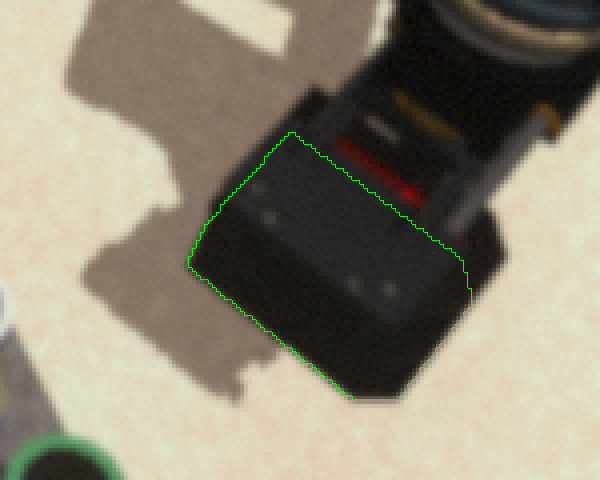

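Both outlines match the image. I'll lower it gently.

```bash
python3 -m jog '0.0003 0.0001 0.002 0 0 0 0.55;0.0003 0.0001 0.004 0 0 0 0.55;0.0003 0.0001 0.004 0 0 0 0.55;0.0003 0.0001 0.004 0 0 0 0.55'; python3 -m jog '0 0 0.001 0 0 0 0.55;0 0 0.002 0 0 0 0.55;0 0 0.003 0 0 0 0.55;0 0 0.003 0 0 0 0.55';  python3 -c "
from h import *
goto(.4193,.2666,.0373,11.6)"
```

```text
time_s: 28.42
position: [0.4189, 0.2666, 0.0407]
tcp_rot: [[0.98, 0.201, -0.0], [0.201, -0.98, -0.0], [-0.0, 0.0, -1.0]]
force: [0.4, 1.1, -1.5]
opening: 0.733
time_s: 28.92
position: [0.4188, 0.2666, 0.0376]
tcp_rot: [[0.98, 0.201, -0.0], [0.201, -0.98, -0.0], [-0.0, 0.0, -1.0]]
force: [0.1, 1.0, -2.0]
opening: 0.733
t 28.93 shift mm [0.5 0.1 0.3] rot [0. 0. 0.] dist 1 pos [418.8 266.6  37.6] yaw 11.62 F [ 0.1  1.  -2. ] open 0.733
```

```bash
python3 -m jog '0 0 0.001 0 0 0 0.55;0 0 0.0015 0 0 0 0.55;0 0 0.0015 0 0 0 0.55';  python3 -c "
from h import *
goto(.4193,.2666,.0373,11.6)"
```

```text
time_s: 29.3
position: [0.419, 0.2666, 0.0372]
tcp_rot: [[0.98, 0.201, 0.0], [0.201, -0.98, 0.0], [0.0, -0.0, -1.0]]
force: [-1.1, 0.7, 7.9]
opening: 0.731
t 29.3 shift mm [ 0.3  0.1 -0.1] rot [-0. -0.  0.] dist 0 pos [419.  266.6  37.2] yaw 11.62 F [-1.1  0.7  7.9] open 0.731
```

Contact came right at the seated height (37.2 against 37.3 predicted). I'll release and rise.

```bash
python3 -m jog '0 0 0 0 0 0 0.8;0 0 0 0 0 0 0.9;0 0 0 0 0 0 1;0 0 0 0 0 0 1' && python3 -m jog '0 0 -0.01 0 0 0 1;0 0 -0.03 0 0 0 1;0 0 -0.06 0 0 0 1;0 0 -0.1 0 0 0 1;0.01 0 -0.14 0 0 0 1;0.02 0.03 -0.16 0 0 0 1;0.02 0.08 -0.16 0 0 0 1;0.02 0.13 -0.16 0 0 0 1';  python3 - <<'E'
from h import *
goto(.6163,.2943,.2,0)
p,d=capture('scene'); b=(390,290,540,410); save('s15f',p)
overlay('scene',p,'tier',.4193,.2666,np.radians(11.6),.04,b,'s15')
E
```

```text
time_s: 29.8
position: [0.4189, 0.2666, 0.036]
tcp_rot: [[0.98, 0.201, -0.0], [0.201, -0.98, -0.0], [-0.0, 0.0, -1.0]]
force: [0.6, -0.4, -0.4]
opening: 0.978
time_s: 30.8
position: [0.4651, 0.1423, 0.1973]
tcp_rot: [[0.979, 0.203, 0.002], [0.203, -0.979, 0.0], [0.002, 0.0, -1.0]]
force: [0.8, -0.4, -0.7]
opening: 0.999
t 30.8 shift mm [ 178.9 -118.2   -2.3] rot [ 0.  -0.1 11.7] dist 214 pos [465.1 142.3 197.3] yaw 11.7 F [ 0.8 -0.4 -0.7] open 0.999
```

View pics/s15.png

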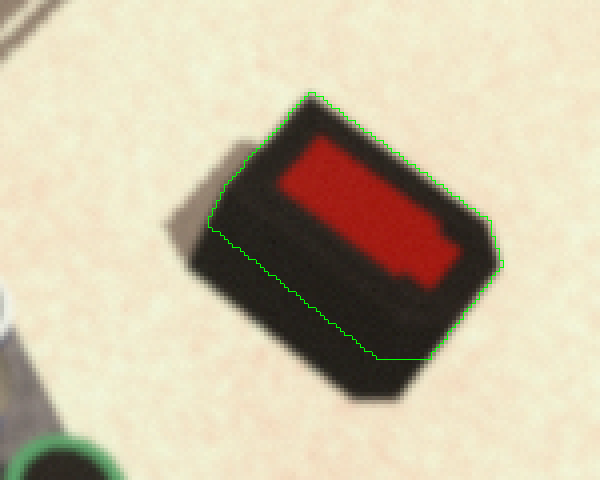

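View pics/s15f.png

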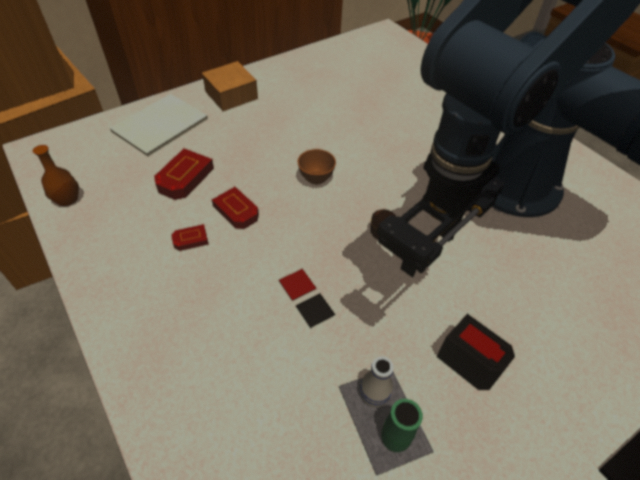

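The tier is seated and level, its outline matching at seated height. Now the medium lid.

```bash
python3 -c "
from h import *
goto(.5948,-.2748,.1,8.3)"; python3 -m jog '0.005 0.05 0 0 0 0 1;0.01 0.11 0 0 0 0 1;0.015 0.17 0 0 0 0 1;0.02 0.23 0 0 0 1 1;0.025 0.29 0 0 0 2 1;0.03 0.35 0.01 0 0 3.4 1;0.035 0.4 0.03 0 0 3.4 1;0.04 0.42 0.05 0 0 3.4 1'; python3 -c "
from h import *
goto(.5948,-.2748,.1,8.3)"
```

```text
t 30.85 shift mm [ 43.3 428.6  99.2] rot [ 0.3 -0.1  3.2] dist 442 pos [466.5 136.9 197.1] yaw 11.51 F [-0.6 -2.7  0.2] open 0.998
time_s: 31.85
position: [0.5892, -0.2635, 0.1463]
tcp_rot: [[0.99, 0.14, 0.002], [0.14, -0.99, -0.002], [0.002, 0.002, -1.0]]
force: [0.6, 0.5, -0.4]
opening: 1.002
t 31.85 shift mm [ 3.9 11.9 46.3] rot [ 0.1 -0.1 -0.3] dist 48 pos [ 589.2 -263.5  146.3] yaw 8.04 F [ 0.6  0.5 -0.4] open 1.002
```

```bash
python3 -m jog '0.003 0.006 0.02 0 0 -0.3 1;0.0039 0.0119 0.04 0 0 -0.3 1;0.0039 0.0119 0.06 0 0 -0.3 1;0.0039 0.0119 0.08 0 0 -0.3 1;0.0039 0.0119 0.09 0 0 -0.3 1;0.0039 0.0119 0.09 0 0 -0.3 1;0.0039 0.0119 0.09 0 0 -0.3 1'; python3 -c "
from h import *
goto(.5948,-.2748,-.009,8.3)
p,d=capture('top'); save('t16',cv2.resize(p[150:280,320:500],None,fx=4,fy=4))
tip(.595,-.275,8.3)
"
```

```text
time_s: 32.72
position: [0.5946, -0.2714, 0.0569]
tcp_rot: [[0.989, 0.148, 0.001], [0.148, -0.989, -0.001], [0.001, 0.001, -1.0]]
force: [0.8, 0.1, -1.3]
opening: 1.0
t 32.73 shift mm [-0.3  3.3 65.9] rot [ 0.1 -0.1  0.2] dist 66 pos [ 594.6 -271.4   56.9] yaw 8.53 F [ 0.8  0.1 -1.3] open 1.0
-x 74 zmin [0.073 0.073 0.076] x [0.545 0.555] y [-0.286 -0.267]
+x 61 zmin [0.071 0.073 0.076] x [0.638 0.65 ] y [-0.273 -0.253]
```

View pics/t16.png

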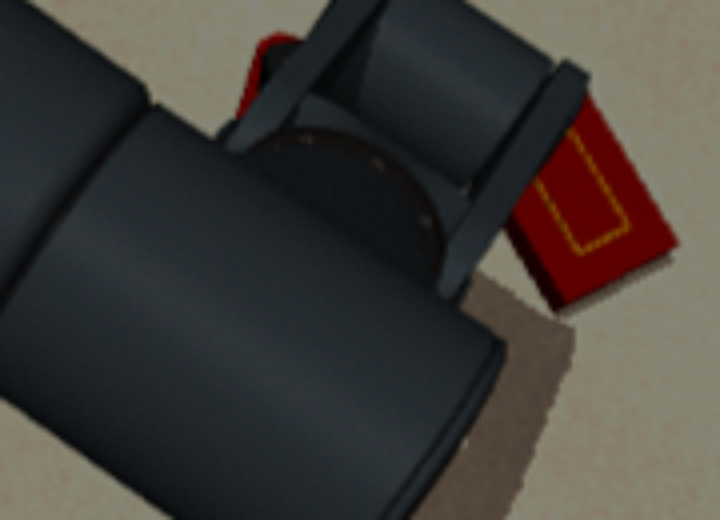

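```bash
python3 -m jog '0 0.002 0.015 0 0 0 1;-0.0003 0.0033 0.03 0 0 0.2 1;-0.0003 0.0033 0.045 0 0 0.2 1;-0.0003 0.0033 0.056 0 0 0.2 1;-0.0003 0.0033 0.062 0 0 0.2 1;-0.0003 0.0033 0.064 0 0 0.2 1;-0.0003 0.0033 0.064 0 0 0.2 1;-0.0003 0.0033 0.064 0 0 0.2 1'; python3 -c "
from h import *
goto(.5948,-.2748,-.008,8.3)
p,d=capture('scene'); save('s16',cv2.resize(p[130:270,160:330],None,fx=4,fy=4))
"
```

```text
time_s: 33.83
position: [0.5946, -0.2748, -0.0072]
tcp_rot: [[0.989, 0.145, 0.001], [0.145, -0.989, -0.001], [0.001, 0.001, -1.0]]
force: [-0.6, 0.1, 0.3]
opening: 1.0
t 33.83 shift mm [0.2 0.  0.8] rot [ 0. -0.  0.] dist 1 pos [ 594.6 -274.8   -7.2] yaw 8.32 F [-0.6  0.1  0.3] open 1.0
```

View pics/s16.png

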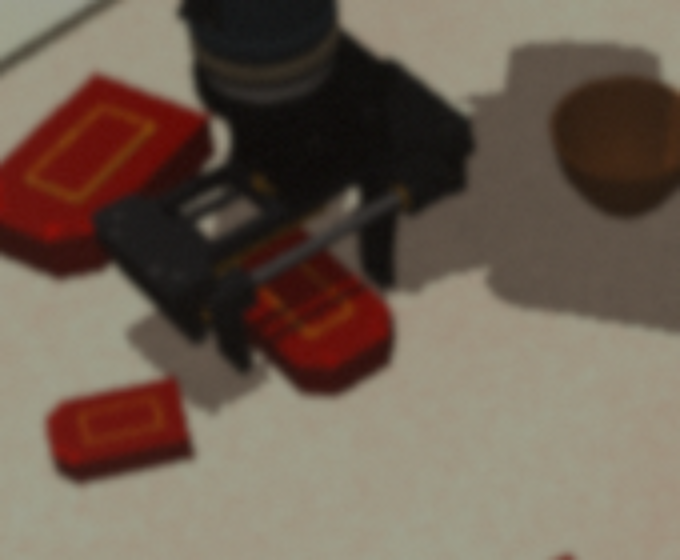

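The jaws straddle the medium lid, so I'll close them.

```bash
python3 -m jog '0 0 0 0 0 0 0.85;0 0 0 0 0 0 0.78;0 0 0 0 0 0 0.72;0 0 0 0 0 0 0.6;0 0 0 0 0 0 0.55;0 0 0 0 0 0 0.55' && python3 -m jog '0 0 -0.008 0 0 0 0.55;0 0 -0.025 0 0 0 0.55;0 0 -0.05 0 0 0 0.55;0 0 -0.08 0 0 0 0.55;0 0 -0.11 0 0 0 0.55;0 0 -0.135 0 0 0 0.55;0 0 -0.15 0 0 0 0.55;0 0 -0.15 0 0 0 0.55';  python3 -c "
from h import *
goto(.4193,.2666,.14,11.6)
p,d=capture('scene'); save('s17',cv2.resize(p[100:270,160:330],None,fx=3,fy=3))"
```

```text
time_s: 34.62
position: [0.5942, -0.2746, -0.0078]
tcp_rot: [[0.989, 0.145, 0.0], [0.145, -0.989, -0.0], [0.0, 0.0, -1.0]]
force: [0.8, 0.4, 0.5]
opening: 0.729
time_s: 35.62
position: [0.5949, -0.275, 0.144]
tcp_rot: [[0.989, 0.145, 0.003], [0.145, -0.989, -0.002], [0.002, 0.002, -1.0]]
force: [0.6, 0.1, -1.5]
opening: 0.731
t 35.62 shift mm [ -95.4 -561.3    2.5] rot [ 0.1 -0.1 -3.3] dist 569 pos [ 594.9 -275.   144. ] yaw 8.32 F [ 0.6  0.1 -1.5] open 0.731
```

View pics/s17.png

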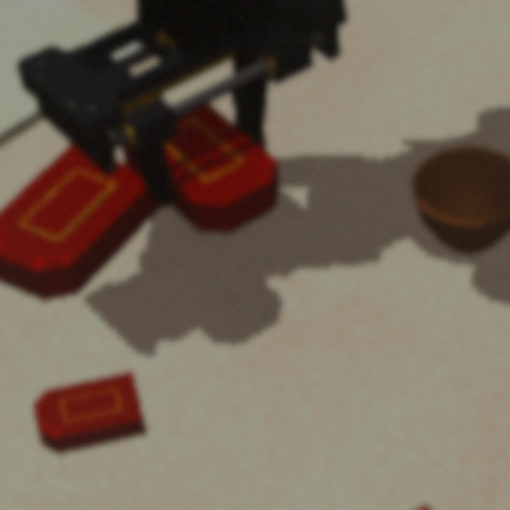

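```bash
python3 -m jog '-0.003 -0.02 0 0 0 0 0.55;-0.009 -0.055 0 0 0 0 0.55;-0.015 -0.09 0 0 0 0 0.55;-0.022 -0.13 0 0 0 0 0.55;-0.029 -0.17 0 0 0 0 0.55;-0.036 -0.21 0 0 0 0 0.55;-0.043 -0.25 0 0 0 0 0.55;-0.05 -0.29 0 0 0 0 0.55' && python3 -m jog '-0.007 -0.04 0 0 0 0 0.55;-0.014 -0.08 0 0 0 0 0.55;-0.02 -0.12 0 0 0 -1 0.55;-0.026 -0.155 0 0 0 -1 0.55;-0.032 -0.185 0 0 0 -2 0.55;-0.037 -0.21 0 0 0 -3.3 0.55;-0.04 -0.23 0 0 0 -3.3 0.55;-0.042 -0.24 0 0 0 -3.3 0.55';  python3 -c "
from h import *
goto(.4193,.2666,.1,11.6)"
```

```text
time_s: 36.67
position: [0.5002, 0.0076, 0.1412]
tcp_rot: [[0.989, 0.145, -0.003], [0.145, -0.989, 0.001], [-0.003, -0.002, -1.0]]
force: [0.9, 0.6, -1.2]
opening: 0.737
time_s: 37.67
position: [0.4241, 0.2375, 0.1414]
tcp_rot: [[0.979, 0.203, -0.003], [0.203, -0.979, -0.001], [-0.003, 0.0, -1.0]]
force: [-0.9, -0.5, -1.6]
opening: 0.734
t 37.67 shift mm [  1.3 -29.5  41.4] rot [0.  0.2 0.1] dist 51 pos [424.1 237.5 141.4] yaw 11.72 F [-0.9 -0.5 -1.6] open 0.734
```

```bash
python3 -m jog '0.0008 -0.015 0.012 0 0 0 0.55;0.0009 -0.0295 0.025 0 0.2 0 0.55;0.0009 -0.0295 0.038 0 0.2 0 0.55;0.0009 -0.0295 0.05 0 0.2 0 0.55;0.0009 -0.0295 0.057 0 0.2 0 0.55;0.0009 -0.0295 0.059 0 0.2 0 0.55;0.0009 -0.0295 0.059 0 0.2 0 0.55;0.0009 -0.0295 0.059 0 0.2 0 0.55';  python3 -c "
from h import *
goto(.4189,.2666,.0672,11.6)"
```

```text
time_s: 38.67
position: [0.4218, 0.2656, 0.0836]
tcp_rot: [[0.98, 0.201, 0.004], [0.201, -0.98, 0.001], [0.004, -0.0, -1.0]]
force: [-0.4, 0.0, -1.0]
opening: 0.733
t 38.67 shift mm [-2.7 -1.5 16.4] rot [-0.  -0.3  0. ] dist 17 pos [421.8 265.6  83.6] yaw 11.6 F [-0.4  0.  -1. ] open 0.733
```

```bash
python3 -m jog '-0.0027 -0.0015 0.004 0 -0.2 0 0.55;-0.0027 -0.0015 0.008 0 -0.2 0 0.55;-0.0027 -0.0015 0.008 0 -0.2 0 0.55;-0.0027 -0.0015 0.008 0 -0.2 0 0.55';  python3 - <<'E'
from h import *
goto(.4189,.2666,.0672,11.6)
p,d=capture('scene'); b=(390,290,540,410); s=read_state()['position']
overlay('scene',p,'lid',s[0]+.0004,s[1],np.radians(11.6),s[2]+.0078,b,'s18')
E
```

```text
time_s: 39.17
position: [0.4185, 0.2666, 0.0751]
tcp_rot: [[0.979, 0.201, -0.0], [0.201, -0.979, -0.0], [-0.0, 0.0, -1.0]]
force: [0.0, -0.1, -0.9]
opening: 0.729
t 39.17 shift mm [0.4 0.1 7.9] rot [0. 0. 0.] dist 8 pos [418.5 266.6  75.1] yaw 11.62 F [ 0.  -0.1 -0.9] open 0.729
```

View pics/s18.png

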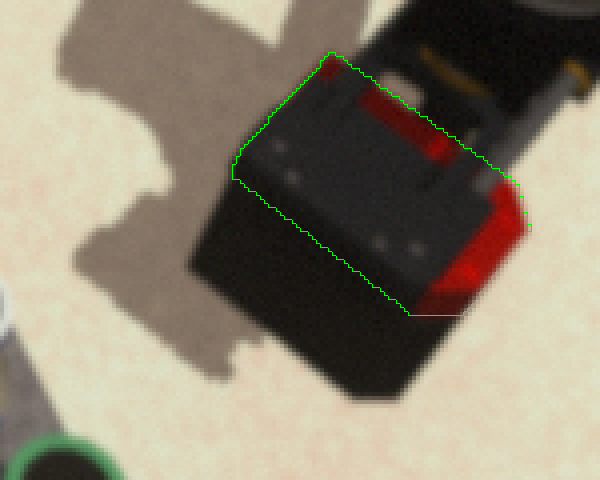

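Aligned. I'll lower it.

```bash
python3 -m jog '0.0003 0 0.002 0 0 0 0.55;0.0003 0 0.004 0 0 0 0.55;0.0003 0 0.005 0 0 0 0.55;0.0003 0 0.006 0 0 0 0.55;0.0003 0 0.006 0 0 0 0.55'; python3 -m jog '0 0 0.001 0 0 0 0.55;0 0 0.002 0 0 0 0.55;0 0 0.0025 0 0 0 0.55;0 0 0.0025 0 0 0 0.55';  python3 -c "
from h import *
goto(.4189,.2666,.0672,11.6)"
```

```text
time_s: 39.85
position: [0.4187, 0.2666, 0.0691]
tcp_rot: [[0.98, 0.201, -0.0], [0.201, -0.98, -0.0], [-0.0, 0.0, -1.0]]
force: [-0.1, 0.9, -1.1]
opening: 0.734
time_s: 40.35
position: [0.4188, 0.2666, 0.0672]
tcp_rot: [[0.98, 0.201, 0.0], [0.201, -0.98, 0.0], [0.0, -0.0, -1.0]]
force: [0.3, 0.0, 4.7]
opening: 0.73
t 40.35 shift mm [ 0.1  0.  -0. ] rot [-0. -0.  0.] dist 0 pos [418.8 266.6  67.2] yaw 11.62 F [0.3 0.  4.7] open 0.73
```

It made contact exactly at the seated height of 67.2 mm. I'll release, rise and check.

```bash
python3 -m jog '0 0 0 0 0 0 0.8;0 0 0 0 0 0 0.9;0 0 0 0 0 0 1;0 0 0 0 0 0 1' && python3 -m jog '0 0 -0.01 0 0 0 1;0 0 -0.03 0 0 0 1;0 0 -0.06 0 0 0 1;0 0 -0.1 0 0 0 1;0.01 0 -0.12 0 0 0 1;0.02 0.03 -0.12 0 0 0 1;0.02 0.08 -0.12 0 0 0 1;0.02 0.13 -0.12 0 0 0 1';  python3 - <<'E'
from h import *
goto(.5986,.2215,.2,0)
p,d=capture('scene'); b=(390,290,540,410)
overlay('scene',p,'lid',.4193,.2666,np.radians(11.6),.075,b,'s19'); save('s19f',p); np.savez('pics/s19.npz',p=p,d=d)
E
```

```text
time_s: 40.85
position: [0.4188, 0.2666, 0.0665]
tcp_rot: [[0.98, 0.201, -0.0], [0.201, -0.98, -0.0], [-0.0, 0.0, -1.0]]
force: [-1.4, 0.0, -0.1]
opening: 0.981
time_s: 41.85
position: [0.465, 0.1423, 0.1875]
tcp_rot: [[0.979, 0.203, 0.001], [0.203, -0.979, 0.0], [0.001, 0.0, -1.0]]
force: [0.9, 0.7, -0.3]
opening: 1.002
t 41.85 shift mm [146.9 -50.5 -12.3] rot [ 0.  -0.1 11.7] dist 156 pos [465.  142.3 187.5] yaw 11.69 F [ 0.9  0.7 -0.3] open 1.002
```

View pics/s19.png

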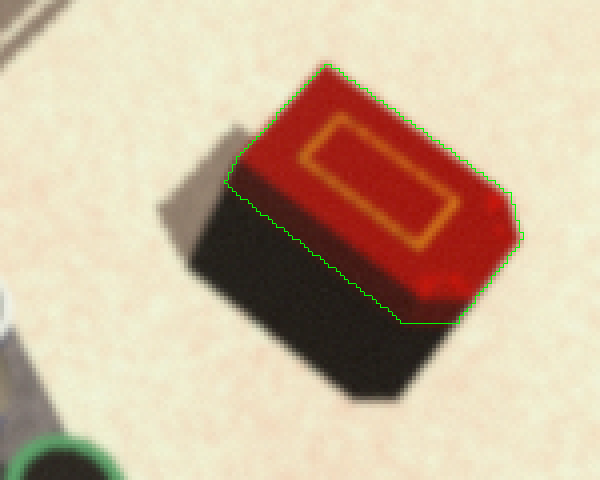

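View pics/s19f.png

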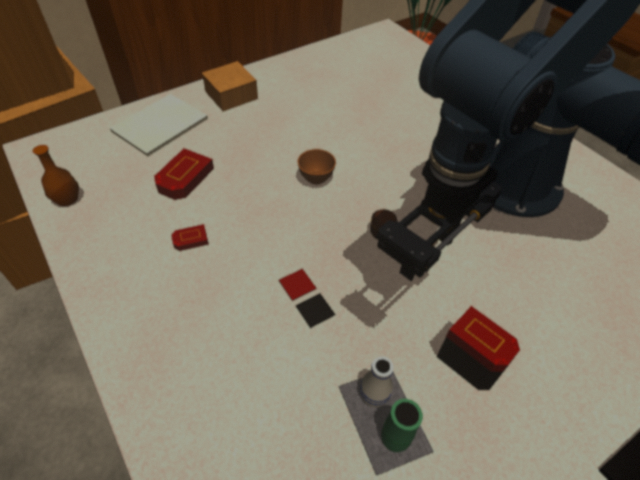

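The lid is seated and aligned. While the coasters are clear, I'll re-fit them and the vases before returning.

```bash
python3 - <<'E'
from h import *
p2,d2=capture('top'); np.savez('pics/t20.npz',p=p2,d=d2)
for n,p in(('scene',np.load('pics/s19.npz')['p']),('top',p2)):
    p=p.astype(int); L=p.sum(-1);R_,G,B=p[...,0],p[...,1],p[...,2]; t=np.median(p[near(n,.65,-.1,0,.02)].sum(-1))
    for k in(.45,.6):
        red=(R_>1.8*G)&(R_>.1*t); dk=(L<k*t)&~red
        for nm,m,x,y in(('cb',dk,.591,.03),('cr',red,.588,-.038)):
            m=fill(m&near(n,x,y,0,.05 if nm=='cr' else .05)); f_=fit(n,'coaster',m,(x,y,-.05)); print(n,k,nm,np.round(f_[:5],1))
    m=fill(cv2.morphologyEx(((G>R_*1.25)&(G>12)&near(n,.6165,.2945,.06,.08)).astype(np.uint8),cv2.MORPH_CLOSE,np.ones((3,3))))
    f_=fit(n,'vase_green',m,(.6165,.2945,0),z0=.004,usey=False); print(n,'green',np.round(f_[:5],1))
    c=proj(n,[[.599,.222,.06]])[0].astype(int); overlay(n,p.astype(np.uint8),'vase_white',.599,.2222,0,.004,(c[0]-38,c[1]-38,c[0]+38,c[1]+38),'vw20'+n)
cv2.imwrite('pics/vw20.png',np.hstack([cv2.imread('pics/vw20scene.png'),cv2.imread('pics/vw20top.png')]))
E
```

```text
scene 0.45 cb [ 5.903e+02  2.820e+01 -1.000e-01  1.056e+02  7.070e+02]
scene 0.45 cr [ 5.876e+02 -3.950e+01 -6.000e-01  1.169e+02  6.100e+02]
scene 0.6 cb [590.8  29.3  -3.5  49.8 764. ]
scene 0.6 cr [ 5.876e+02 -3.950e+01 -6.000e-01  1.169e+02  6.100e+02]
scene green [ 6.134e+02  2.931e+02 -7.000e-01  1.672e+02  1.464e+03]
top 0.45 cb [589.6  30.1  -2.6  19.7 456. ]
top 0.45 cr [586.5 -37.9  -3.3  23.4 451. ]
top 0.6 cb [589.7  29.8  -2.7  15.5 477. ]
top 0.6 cr [586.5 -37.9  -3.3  23.4 451. ]
top green [561.8 305.8   7.2  45.   45. ]
```

View pics/vw20.png

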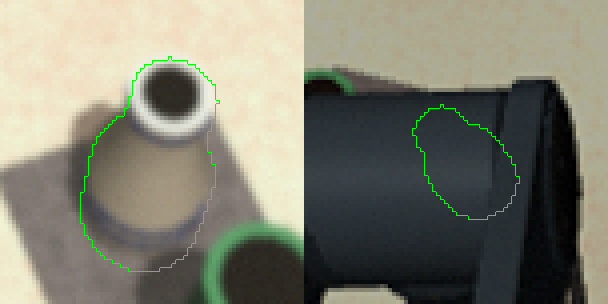

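```bash
python3 -m jog '0.04 -0.013 0 0 0 4 1;0.08 -0.027 0 0 0 8 1;0.12 -0.041 0 0 0 11.7 1;0.14 -0.049 0 0 0 11.7 1;0.1462 -0.0511 0 0 0 11.7 1;0.1462 -0.0511 0 0 0 11.7 1;0.1462 -0.0511 0 0 0 11.7 1';python3 -c "
from h import *
goto(.5978,.2220,.071,0)"
```

```text
time_s: 42.82
position: [0.5963, 0.2225, 0.1867]
tcp_rot: [[1.0, -0.001, -0.001], [-0.001, -1.0, -0.0], [-0.001, 0.0, -1.0]]
force: [0.4, 0.4, -1.0]
opening: 1.0
t 42.83 shift mm [  1.7   0.5 115.7] rot [ 0.   0.1 -0.1] dist 116 pos [596.3 222.5 186.7] yaw -0.08 F [ 0.4  0.4 -1. ] open 1.0
```

```bash
python3 -m jog '0.0015 0.0005 0.03 0 0 0 1;0.0015 0.0005 0.055 0 0 0 1;0.0015 0.0005 0.08 0 0 0 1;0.0015 0.0005 0.1 0 0 0 1;0.0015 0.0005 0.112 0 0 0 1;0.0015 0.0005 0.1155 0 0 0 1;0.0015 0.0005 0.1155 0 0 0 1' && python3 -m jog '0 0 0 0 0 0 0.5;0 0 0 0 0 0 0.42;0 0 0 0 0 0 0.38;0 0 0 0 0 0 0.3;0 0 0 0 0 0 0.2;0 0 0 0 0 0 0.2;0 0 0 0 0 0 0.2;0 0 0 0 0 0 0.2';python3 -c "
from h import *
goto(.5873,-.0382,.15,0)
p,d=capture('scene'); save('s21',cv2.resize(p[260:480,260:540],None,fx=2,fy=2))"
```

```text
time_s: 43.7
position: [0.5992, 0.2223, 0.0717]
tcp_rot: [[1.0, -0.002, 0.001], [-0.002, -1.0, 0.0], [0.001, -0.0, -1.0]]
force: [-1.2, -0.7, 0.0]
opening: 1.001
time_s: 44.7
position: [0.5988, 0.2223, 0.0711]
tcp_rot: [[1.0, -0.001, -0.001], [-0.001, -1.0, -0.0], [-0.001, 0.0, -1.0]]
force: [-1.0, -0.8, -0.4]
opening: 0.362
t 44.7 shift mm [-11.1 260.5 -78.9] rot [ 0.   0.  -0.1] dist 272 pos [598.8 222.3  71.1] yaw -0.08 F [-1.  -0.8 -0.4] open 0.362
```

View pics/s21.png

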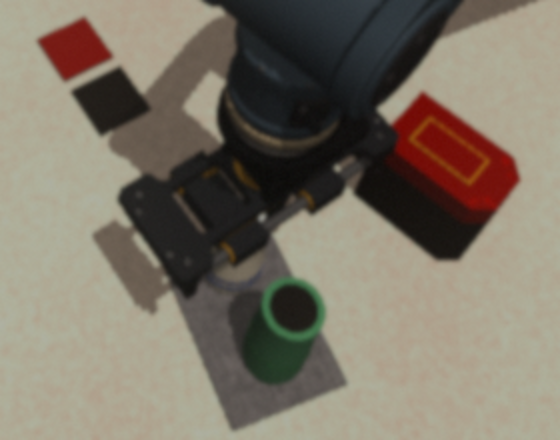

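```bash
python3 -m jog '0 0 -0.01 0 0 0 0.2;0 0 -0.025 0 0 0 0.2;0 0.005 -0.045 0 0 0 0.2;-0.001 0.025 -0.065 0 0 0 0.2;-0.002 0.055 -0.075 0 0 0 0.2;-0.004 0.09 -0.075 0 0 0 0.2;-0.006 0.125 -0.075 0 0 0 0.2;-0.007 0.16 -0.075 0 0 0 0.2' && python3 -m jog '-0.001 0.03 0 0 0 0 0.2;-0.002 0.055 0 0 0 0 0.2;-0.003 0.075 0 0 0 0 0.2;-0.004 0.088 0 0 0 0 0.2;-0.0045 0.096 0 0 0 0 0.2;-0.0045 0.1005 0 0 0 0 0.2;-0.0045 0.1005 0 0 0 0 0.2;-0.0045 0.1005 0 0 0 0 0.2';python3 -c "
from h import *
goto(.5873,-.0382,.0731,0)"
```

```text
time_s: 45.75
position: [0.5916, 0.0598, 0.1478]
tcp_rot: [[1.0, -0.002, 0.001], [-0.002, -1.0, -0.001], [0.001, 0.001, -1.0]]
force: [-0.2, 0.2, -2.3]
opening: 0.361
time_s: 46.75
position: [0.587, -0.0375, 0.1461]
tcp_rot: [[1.0, -0.001, -0.0], [-0.001, -1.0, 0.0], [-0.0, -0.0, -1.0]]
force: [-0.4, 0.2, -2.7]
opening: 0.363
t 46.75 shift mm [ 0.3  0.7 73. ] rot [-0.  0. -0.] dist 73 pos [587.  -37.5 146.1] yaw -0.04 F [-0.4  0.2 -2.7] open 0.363
```

```bash
python3 -m jog '0 0.0007 0.02 0 0 0 0.2;0 0.0007 0.04 0 0 0 0.2;0 0.0007 0.055 0 0 0 0.2;0 0.0007 0.064 0 0 0 0.2;0 0.0007 0.069 0 0 0 0.2;0 0.0007 0.072 0 0 0 0.2;0 0.0007 0.0725 0 0 0 0.2;0 0.0007 0.0725 0 0 0 0.2';python3 -c "
from h import *
goto(.5873,-.0382,.0731,0)
p,d=capture('scene'); save('s22',cv2.resize(p[200:370,200:400],None,fx=3,fy=3))"
```

```text
time_s: 47.75
position: [0.5874, -0.039, 0.0741]
tcp_rot: [[1.0, -0.001, 0.001], [-0.001, -1.0, -0.0], [0.001, 0.0, -1.0]]
force: [-0.6, 0.6, -2.0]
opening: 0.359
t 47.75 shift mm [-0.1 -0.8  1. ] rot [ 0.  -0.  -0.1] dist 1 pos [587.4 -39.   74.1] yaw -0.08 F [-0.6  0.6 -2. ] open 0.359
```

View pics/s22.png

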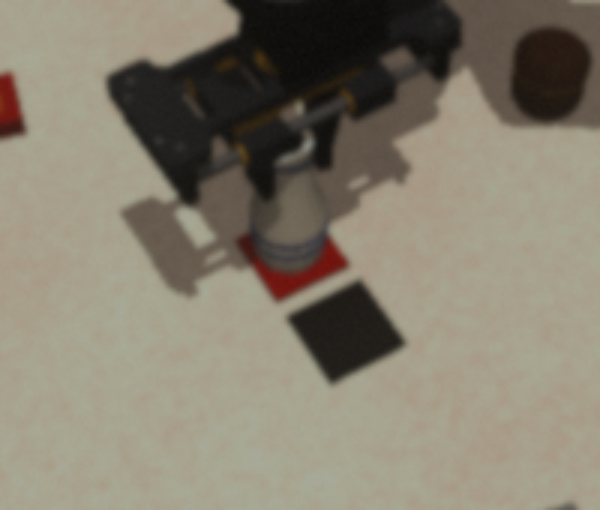

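```bash
python3 -m jog '0 -0.0006 0.001 0 0 0 0.2;0 -0.0006 0.002 0 0 0 0.2;0 -0.0006 0.002 0 0 0 0.2'; python3 -m jog '0 0 0 0 0 0 0.4;0 0 0 0 0 0 0.45;0 0 0 0 0 0 0.6;0 0 0 0 0 0 0.9;0 0 0 0 0 0 1;0 0 0 0 0 0 1'; python3 -m jog '0 0 -0.02 0 0 0 1;0 0 -0.06 0 0 0 1;0 0 -0.1 0 0 0 1;0.004 -0.04 -0.115 0 0 0 1;0.01 -0.1 -0.115 0 0 0 1;0.014 -0.16 -0.115 0 0 0 1;0.018 -0.22 -0.115 0 0 0 1;0.022 -0.28 -0.115 0 0 0 1'; python3 -c "
from h import *
goto(.6145,.2938,.17,0)
p,d=capture('scene'); np.savez('pics/s23.npz',p=p); save('s23',cv2.resize(p[200:370,200:400],None,fx=3,fy=3))"
```

```text
time_s: 48.18
position: [0.5875, -0.0384, 0.073]
tcp_rot: [[1.0, -0.001, 0.001], [-0.001, -1.0, -0.001], [0.001, 0.001, -1.0]]
force: [-2.5, -0.0, 5.3]
opening: 0.357
time_s: 48.92
position: [0.5871, -0.0383, 0.0716]
tcp_rot: [[1.0, -0.001, -0.0], [-0.001, -1.0, 0.0], [-0.0, -0.0, -1.0]]
force: [1.3, -0.4, -0.7]
opening: 0.822
time_s: 49.92
position: [0.6094, 0.2436, 0.1867]
tcp_rot: [[1.0, -0.002, 0.0], [-0.002, -1.0, -0.0], [0.0, 0.0, -1.0]]
force: [0.2, -0.4, -0.1]
opening: 1.002
t 49.92 shift mm [  5.  -50.3  16.7] rot [ 0.  -0.  -0.1] dist 53 pos [609.4 243.6 186.7] yaw -0.09 F [ 0.2 -0.4 -0.1] open 1.002
```

View pics/s23.png

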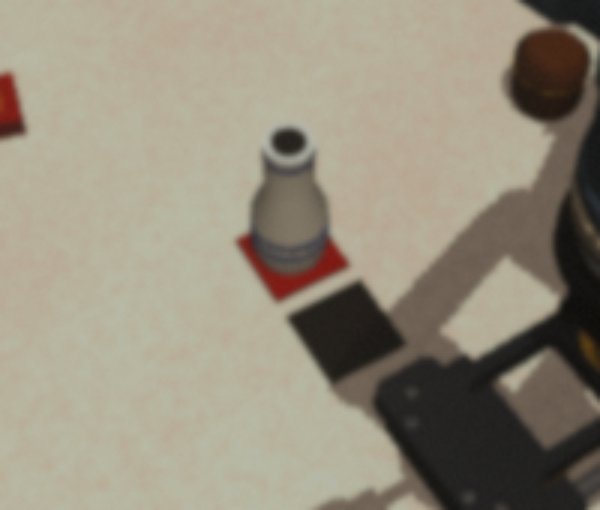

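The white vase stands centred on the red coaster. Now the green one.

```bash
python3 -m jog '0.002 -0.025 0 0 0 0 1;0.005 -0.045 0 0 0 0 1;0.005 -0.0503 0 0 0 0 1;0.005 -0.0503 0.01 0 0 0 1;0.005 -0.0503 0.02 0 0 0 1;0.005 -0.0503 0.02 0 0 0 1'; python3 -c "
from h import *
goto(.6150,.2938,.065,0)"
```

```text
time_s: 50.72
position: [0.6136, 0.2907, 0.1649]
tcp_rot: [[1.0, -0.003, -0.004], [-0.003, -1.0, -0.001], [-0.004, 0.001, -1.0]]
force: [-0.6, 0.1, 0.0]
opening: 0.997
t 50.73 shift mm [ 1.8 -3.3 99.9] rot [ 0.1  0.2 -0.2] dist 100 pos [613.6 290.7 164.9] yaw -0.16 F [-0.6  0.1  0. ] open 0.997
```

```bash
python3 -m jog '0.0012 -0.003 0.025 0 0 0 1;0.0012 -0.003 0.05 0 0 0 1;0.0012 -0.003 0.072 0 0 0 1;0.0012 -0.003 0.089 0 0 0 1;0.0012 -0.003 0.098 0 0 0 1;0.0012 -0.003 0.0998 0 0 0 1;0.0012 -0.003 0.0998 0 0 0 1' && python3 -m jog '0 0 0 0 0 0 0.65;0 0 0 0 0 0 0.55;0 0 0 0 0 0 0.5;0 0 0 0 0 0 0.4;0 0 0 0 0 0 0.3;0 0 0 0 0 0 0.3;0 0 0 0 0 0 0.3';python3 -c "
from h import *
goto(.5902,.0299,.145,0)"
```

```text
time_s: 51.6
position: [0.6163, 0.2951, 0.0675]
tcp_rot: [[1.0, -0.001, 0.001], [-0.001, -1.0, 0.0], [0.001, -0.0, -1.0]]
force: [0.3, -0.9, -0.2]
opening: 1.0
time_s: 52.48
position: [0.6155, 0.295, 0.0668]
tcp_rot: [[1.0, -0.001, -0.001], [-0.001, -1.0, -0.0], [-0.001, 0.0, -1.0]]
force: [-1.0, -0.4, 0.3]
opening: 0.505
t 52.48 shift mm [-25.  265.1 -78.1] rot [ 0.   0.  -0.1] dist 278 pos [615.5 295.   66.8] yaw -0.08 F [-1.  -0.4  0.3] open 0.505
```

```bash
python3 -m jog '0 0 -0.01 0 0 0 0.3;0 0 -0.025 0 0 0 0.3;0 0.005 -0.045 0 0 0 0.3;-0.003 0.025 -0.065 0 0 0 0.3;-0.006 0.055 -0.075 0 0 0 0.3;-0.009 0.09 -0.078 0 0 0 0.3;-0.012 0.125 -0.078 0 0 0 0.3;-0.015 0.16 -0.078 0 0 0 0.3' && python3 -m jog '-0.003 0.03 0 0 0 0 0.3;-0.005 0.055 0 0 0 0 0.3;-0.007 0.075 0 0 0 0 0.3;-0.009 0.09 0 0 0 0 0.3;-0.01 0.1 0 0 0 0 0.3;-0.01 0.1044 0 0 0 0 0.3;-0.01 0.1044 0 0 0 0 0.3;-0.01 0.1044 0 0 0 0 0.3';python3 -c "
from h import *
goto(.5902,.0306,.0688,0)"
```

```text
time_s: 53.48
position: [0.6011, 0.1336, 0.1468]
tcp_rot: [[1.0, -0.001, 0.003], [-0.001, -1.0, -0.0], [0.003, 0.0, -1.0]]
force: [0.3, -0.4, -3.5]
opening: 0.506
time_s: 54.48
position: [0.5904, 0.0312, 0.1448]
tcp_rot: [[1.0, -0.001, -0.0], [-0.001, -1.0, 0.0], [-0.0, -0.0, -1.0]]
force: [-0.1, -0.1, -2.0]
opening: 0.505
t 54.48 shift mm [-0.2  0.6 76. ] rot [-0.  0. -0.] dist 76 pos [590.4  31.2 144.8] yaw -0.04 F [-0.1 -0.1 -2. ] open 0.505
```

```bash
python3 -m jog '-0.0005 0 0.02 0 0 0 0.3;-0.0005 0 0.04 0 0 0 0.3;-0.0005 0 0.057 0 0 0 0.3;-0.0005 0 0.067 0 0 0 0.3;-0.0005 0 0.072 0 0 0 0.3;-0.0005 0 0.075 0 0 0 0.3;-0.0005 0 0.0755 0 0 0 0.3;-0.0005 0 0.0755 0 0 0 0.3' && python3 -m jog '0 0 0.001 0 0 0 0.3;0 0 0.0015 0 0 0 0.3;0 0 0.0015 0 0 0 0.3';python3 -c "
from h import *
goto(.5902,.0306,.0688,0)
p,d=capture('scene'); save('s24',cv2.resize(p[200:370,200:400],None,fx=3,fy=3))"
```

```text
time_s: 55.48
position: [0.5903, 0.0306, 0.0698]
tcp_rot: [[1.0, -0.001, 0.001], [-0.001, -1.0, -0.0], [0.001, 0.0, -1.0]]
force: [-0.6, 0.4, -2.0]
opening: 0.498
time_s: 55.85
position: [0.5903, 0.0306, 0.0687]
tcp_rot: [[1.0, -0.001, 0.001], [-0.001, -1.0, -0.0], [0.001, 0.0, -1.0]]
force: [-2.0, 0.0, 5.2]
opening: 0.499
t 55.85 shift mm [-0.1 -0.  -0.1] rot [ 0.  -0.1 -0.1] dist 0 pos [590.3  30.6  68.7] yaw -0.08 F [-2.   0.   5.2] open 0.499
```

View pics/s24.png

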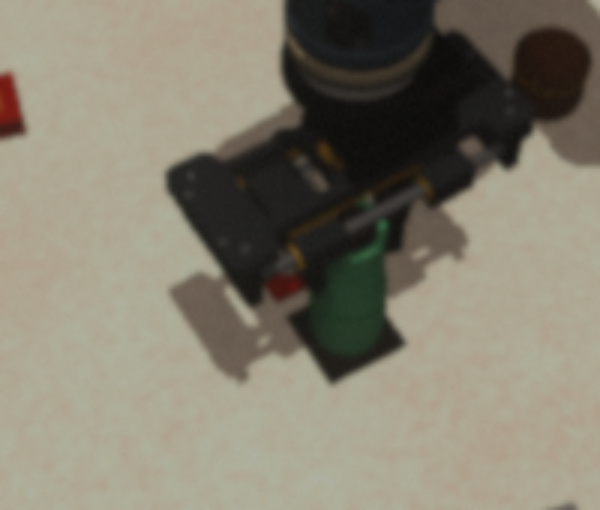

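The green vase is standing on the coaster (5 N contact). I'll release, clear away to the side and check everything.

```bash
python3 -m jog '0 0 0 0 0 0 0.55;0 0 0 0 0 0 0.62;0 0 0 0 0 0 0.8;0 0 0 0 0 0 1;0 0 0 0 0 0 1;0 0 0 0 0 0 1'; python3 -m jog '0 0 -0.02 0 0 0 1;0 0 -0.06 0 0 0 1;0 0 -0.1 0 0 0 1;0 0 -0.13 0 0 0 1;-0.03 -0.03 -0.14 0 0 0 1;-0.07 -0.07 -0.14 0 0 0 1;-0.11 -0.11 -0.14 0 0 0 1;-0.14 -0.14 -0.14 0 0 0 1'; python3 -m jog '-0.02 0 0 0 0 0 1;-0.02 0 0 0 0 0 1;-0.02 0 0 0 0 0 1'; python3 - <<'E'
from h import *
goto(.5902,.0306,.0688,0)
p,d=capture('scene'); save('s25',p); p2,d2=capture('top'); save('t25',p2)
np.savez('pics/f.npz',p=p,d=d,p2=p2,d2=d2)
ims=[]
for n,q in(('scene',p),('top',p2)):
    for m,x,y in(('vase_white',.5873,-.0382),('vase_green',.5902,.0299)):
        c=proj(n,[[x,y,.06]])[0].astype(int); overlay(n,q,m,x,y,0,.006,(c[0]-38,c[1]-38,c[0]+38,c[1]+38),'t'); ims.append(cv2.imread('pics/t.png')[:300,:300])
cv2.imwrite('pics/fin.png',np.vstack([np.hstack(ims[:2]),np.hstack(ims[2:])]))
for l in('bowl','caddy'):print(l,[np.round(r['centre'],3).tolist() for r in spot_in(l,'scene')[:1]],[np.round(r['centre'],3).tolist() for r in spot_in(l,'top')[:1]])
E
```

```text
time_s: 56.65
position: [0.5899, 0.0306, 0.0678]
tcp_rot: [[1.0, -0.001, -0.0], [-0.001, -1.0, -0.0], [-0.0, 0.0, -1.0]]
force: [0.1, -0.2, -0.2]
opening: 0.961
time_s: 57.65
position: [0.448, 0.172, 0.208]
tcp_rot: [[1.0, -0.001, -0.0], [-0.001, -1.0, 0.0], [-0.0, -0.0, -1.0]]
force: [0.1, 1.2, -0.8]
opening: 0.998
time_s: 58.02
position: [0.4315, 0.1707, 0.2082]
tcp_rot: [[1.0, -0.002, 0.002], [-0.002, -1.0, 0.0], [0.002, -0.0, -1.0]]
force: [-0.1, -0.2, -0.4]
opening: 1.002
t 58.02 shift mm [158.7 139.8 139.7] rot [-0.  -0.1 -0.1] dist 253 pos [431.5 170.7 208.2] yaw -0.11 F [-0.1 -0.2 -0.4] open 1.002
bowl [[0.382, -0.28, 0.035]] [[0.392, -0.274, 0.026]]
caddy [[0.375, -0.046, 0.048]] [[0.357, -0.054, 0.055]]
```

View pics/s25.png

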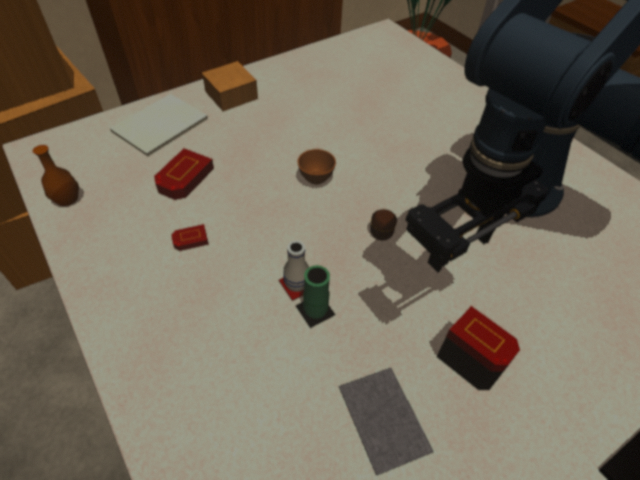

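View pics/fin.png

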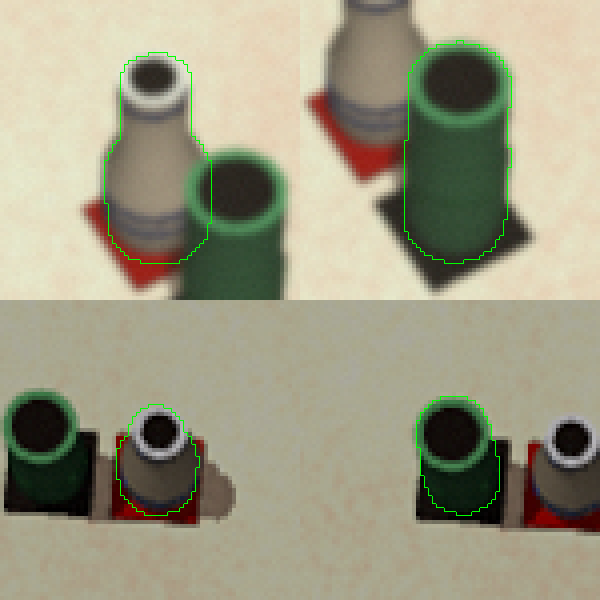

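Both vases are upright and within about 2 mm of their outlines on the coasters, and the box is closed. The bowl and caddy read as before and the robot is clear, so I'm handing in.

```bash
python3 -c "
from rig import *
print(hand_in(), read_state()['time_s'])"
```

```text
the job is handed in; nothing more can be done
the job is handed in; nothing more can be done
```

I handed the job in at about 58 s of the 144 s allowed; the rig gives no verdict, so the results below are my own checks. Both vases went to the felt, the tier was stacked on the base, the medium lid (64 x 100 mm) closed it, and each vase went back to its own coaster.

**Last checks**
- **Tier and lid:** each met contact within 0.1 mm of the predicted seated height. After release, their outlines matched the seated position in the scene picture.
- **Vases:** both stand upright, about 2 mm or less from the coaster centres in both cameras.
- **Bowl and caddy:** their spotted positions stayed within about 3 mm of where they started, which is within the network's error.

**What went wrong or disagreed**
- **First tier grasp missed:** the jaws closed above the shoulder without moving the tier. The depth picture showed the fingertips about 34 mm higher than the reported tool position implies, and I corrected every later grasp for that. It also means the first lifts of both vases held only the top 7–10 mm of their necks, though neither slipped.
- **Cameras:** the two cameras differ by 1–3 mm on positions, and I mainly relied on the top one.

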